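# Vent the pressure cells and lock their valves again

## Robot

A 7-joint arm with a two-finger parallel gripper is mounted at the origin on the work surface. World frame = base frame: x ahead of the robot, y to its left, z up, the work surface at z = 0. Lengths are in m, angles in rad, forces in N, time in s.
With the tool pointing down it reaches from about 0.425 to 0.925 m from the base axis. Payload 6.8 kg.
Tool frame: the origin (TCP) lies between the finger pads; the fingertips stand 14 mm ahead of it and the grasp point (between the pads) lies 5 mm behind it (env.tip_reach is the y of the fingertips in the tool frame, in m); y points along the fingers, x is the direction in which the jaws open and shut, and the axes are right-handed (so a half turn about y gives the same grasp; the last joint's range is limited). The gripper opens to 88 mm and grips with 3 to 60 N. Pads are 20 mm wide; open, the fingers measure 115 mm over their backs; the gripper's body (75 mm by 178 mm) begins 61 mm behind the grasp point.
Start: joints at [1.033, 0.477, 0.022, 1.555, -0.011, 1.109, -0.083], TCP at [0.281, -0.614, 0.237] pointing down, gripper open.
Joint ranges: [-2.96, 2.96], [-0.34, 2.1], [-1.41, 1.46], [0.24, 2.44], [-1.37, 4.51], [0.17, 1.92], [-2.96, 2.96]. Speed limits (rad/s): [2.39, 2.39, 3.14, 3.14, 3.14, 3.14, 3.14].

## Interface

Orientations are given as a unit quaternion [w, x, y, z].
In Python, from bench import env, cams, workorder gives the robot as it stands.
- The arm moves only by the tool send_rows, never from a script. Its arguments are lists of equal length, an entry for each row: "delta_rot": the turn, a rotation vector about the tool's x, y, z in rad, a list of three; "slide": the shift along the tool's x, y, z in cm, a list of three; "gripper": the finger opening in cm, from 0 to 8.78. A call has 1 to 20 rows; each row shifts and turns the commanded pose from where the row before left it, along the tool's axes as they then stand; what a row does not reach is not made up. A row lasts 1/10 s, in which the tool goes at most 50 mm and 8.59 degrees, less where a joint would pass 70% of its speed; a pose out of reach is approached as far as the arm can. A call with a gripper value outside its range is refused whole. The fingers move at their own pace and stop on an object; the grip force is fixed at half the most. Time passes only in rows, so rows that do not move let the fingers close. It gives the time, the measured TCP pose, the force and the opening at its end, in the units of the state.
- env.get_obs(): the state, without advancing time (a new reading comes with each control period).
- cams.read_camera(name): name is "scene" or "top" or "wrist"; returns a dict with "pixels" (480x640x3 uint8, red, green, blue), "depth" (480x640 float32, m along the optical axis (not along the pixel's ray), 0 where there is no reading), "K" (3x3 intrinsics, pixels), "dist" ([k1, k2, p1, p2, k3] as OpenCV has them; the pictures are not rectified), "camera_from_world" (4x4, takes a point from world to camera coordinates). Camera axes: x right, y down, z forward; pixel columns grow to the right and rows downward; lengths in m; the calibration is good to about 2 mm. A picture is of the moment at which its call begins.
- workorder.close_job(): hands the job in, once; it reports no verdict.
The state is a dict: "t": time; "joint_positions": joint angles; "qd": joint speeds; "joint_efforts": joint torques, N m; "ee_pos": TCP position; "orientation": TCP orientation; "force": force on the tool from outside, world axes, zero at the start; "wrist_torque": the same for the moment, N m; "opening": finger opening in m.
Only numpy, scipy, OpenCV 4.12 (cv2) and the standard library are available. Lean on these libraries where they do the work, as an engineer would, in place of code of your own. Each camera call takes 0.05 s, during which the arm holds its last target.

## Task

Some of the steel pressure cells on the table are still under pressure, as their gauges show. On each of those, unscrew the little knurled lock nut, press the freed valve tip right down until the gauge reads zero, and screw the nut down again; never force a tip that is still locked; a cell that is already empty must not have its nut undone, but if you find its nut loose, screw it down. In the end every cell stands upright on the table, empty, with its lock nut screwed down tight to the stop, and the jug and the bottle have been left alone.

Things in the scene. Friction and masses are not known exactly. Their poses are not given: they have to be found in the camera images.
- cell_a: steel pressure cell standing loose (0.85 kg; four or five alike). Origin: centre of its underside, z up. Pot 84 mm across, lid top at height 60; tilted round gauge (60 across) on its +x side, to 87 from the axis, up to height 66. On the axis a valve: collar 12 across from height 60 to 96, the knurled brass lock nut on it, a thin steel tip to height 122. Nothing else above the lid but bolt heads
- nut_a (a joint): lock nut of cell_a, rad: 0 = tight on its stop, grows as it is unscrewed (anticlockwise from above), to a stop at 3.0; stays where left, takes 0.08 N m, cannot come off. Brass, 16 mm across, 12 tall, centre at height 102 mm when tight, climbing 2 mm per rad up the tip. While it is down the tip is blocked (gives 1 to 2 mm if forced)
- tip_a (a point): top centre of the valve tip of cell_a: steel pin 8 mm across, 14 mm above the tight nut. With the nut unscrewed 2.1 rad or more it goes 4 mm straight down against a spring (1.5 N at first, about 5 N at the bottom), taking the nut along, and springs back
- gauge_a (a joint): needle of the gauge of cell_a, rad: 0 = empty (at the thick mark, left end of the scale as one faces the gauge), clockwise to 2.6; under pressure it reads 1.5 or more at the start. It drops as the tip is pressed, to 0 at the bottom, and stays there; it cannot be moved by hand
- cell_b: steel pressure cell standing loose (0.85 kg; four or five alike). Origin: centre of its underside, z up. Pot 84 mm across, lid top at height 60; tilted round gauge (60 across) on its +x side, to 87 from the axis, up to height 66. On the axis a valve: collar 12 across from height 60 to 96, the knurled brass lock nut on it, a thin steel tip to height 122. Nothing else above the lid but bolt heads
- nut_b (a joint): lock nut of cell_b, rad: 0 = tight on its stop, grows as it is unscrewed (anticlockwise from above), to a stop at 3.0; stays where left, takes 0.08 N m, cannot come off. Brass, 16 mm across, 12 tall, centre at height 102 mm when tight, climbing 2 mm per rad up the tip. While it is down the tip is blocked (gives 1 to 2 mm if forced)
- tip_b (a point): top centre of the valve tip of cell_b: steel pin 8 mm across, 14 mm above the tight nut. With the nut unscrewed 2.1 rad or more it goes 4 mm straight down against a spring (1.5 N at first, about 5 N at the bottom), taking the nut along, and springs back
- gauge_b (a joint): needle of the gauge of cell_b, rad: 0 = empty (at the thick mark, left end of the scale as one faces the gauge), clockwise to 2.6; under pressure it reads 1.5 or more at the start. It drops as the tip is pressed, to 0 at the bottom, and stays there; it cannot be moved by hand
- cell_c: steel pressure cell standing loose (0.85 kg; four or five alike). Origin: centre of its underside, z up. Pot 84 mm across, lid top at height 60; tilted round gauge (60 across) on its +x side, to 87 from the axis, up to height 66. On the axis a valve: collar 12 across from height 60 to 96, the knurled brass lock nut on it, a thin steel tip to height 122. Nothing else above the lid but bolt heads
- nut_c (a joint): lock nut of cell_c, rad: 0 = tight on its stop, grows as it is unscrewed (anticlockwise from above), to a stop at 3.0; stays where left, takes 0.08 N m, cannot come off. Brass, 16 mm across, 12 tall, centre at height 102 mm when tight, climbing 2 mm per rad up the tip. While it is down the tip is blocked (gives 1 to 2 mm if forced)
- tip_c (a point): top centre of the valve tip of cell_c: steel pin 8 mm across, 14 mm above the tight nut. With the nut unscrewed 2.1 rad or more it goes 4 mm straight down against a spring (1.5 N at first, about 5 N at the bottom), taking the nut along, and springs back
- gauge_c (a joint): needle of the gauge of cell_c, rad: 0 = empty (at the thick mark, left end of the scale as one faces the gauge), clockwise to 2.6; under pressure it reads 1.5 or more at the start. It drops as the tip is pressed, to 0 at the bottom, and stays there; it cannot be moved by hand
- cell_d: steel pressure cell standing loose (0.85 kg; four or five alike). Origin: centre of its underside, z up. Pot 84 mm across, lid top at height 60; tilted round gauge (60 across) on its +x side, to 87 from the axis, up to height 66. On the axis a valve: collar 12 across from height 60 to 96, the knurled brass lock nut on it, a thin steel tip to height 122. Nothing else above the lid but bolt heads
- nut_d (a joint): lock nut of cell_d, rad: 0 = tight on its stop, grows as it is unscrewed (anticlockwise from above), to a stop at 3.0; stays where left, takes 0.08 N m, cannot come off. Brass, 16 mm across, 12 tall, centre at height 102 mm when tight, climbing 2 mm per rad up the tip. While it is down the tip is blocked (gives 1 to 2 mm if forced)
- tip_d (a point): top centre of the valve tip of cell_d: steel pin 8 mm across, 14 mm above the tight nut. With the nut unscrewed 2.1 rad or more it goes 4 mm straight down against a spring (1.5 N at first, about 5 N at the bottom), taking the nut along, and springs back
- gauge_d (a joint): needle of the gauge of cell_d, rad: 0 = empty (at the thick mark, left end of the scale as one faces the gauge), clockwise to 2.6; under pressure it reads 1.5 or more at the start. It drops as the tip is pressed, to 0 at the bottom, and stays there; it cannot be moved by hand
- cell_e: steel pressure cell standing loose (0.85 kg; four or five alike). Origin: centre of its underside, z up. Pot 84 mm across, lid top at height 60; tilted round gauge (60 across) on its +x side, to 87 from the axis, up to height 66. On the axis a valve: collar 12 across from height 60 to 96, the knurled brass lock nut on it, a thin steel tip to height 122. Nothing else above the lid but bolt heads
- nut_e (a joint): lock nut of cell_e, rad: 0 = tight on its stop, grows as it is unscrewed (anticlockwise from above), to a stop at 3.0; stays where left, takes 0.08 N m, cannot come off. Brass, 16 mm across, 12 tall, centre at height 102 mm when tight, climbing 2 mm per rad up the tip. While it is down the tip is blocked (gives 1 to 2 mm if forced)
- tip_e (a point): top centre of the valve tip of cell_e: steel pin 8 mm across, 14 mm above the tight nut. With the nut unscrewed 2.1 rad or more it goes 4 mm straight down against a spring (1.5 N at first, about 5 N at the bottom), taking the nut along, and springs back
- gauge_e (a joint): needle of the gauge of cell_e, rad: 0 = empty (at the thick mark, left end of the scale as one faces the gauge), clockwise to 2.6; under pressure it reads 1.5 or more at the start. It drops as the tip is pressed, to 0 at the bottom, and stays there; it cannot be moved by hand
- jug: bystander: white open jug 100 mm across, 120 tall, with a handle, standing on the table. Origin: centre of its underside
- bottle: bystander: closed white bottle 56 mm across, 130 tall, standing on the table. Origin: centre of its underside

How it is judged:
On the way:
1. every cell that was under pressure has been vented to zero by pressing its freed tip (value of joint each of gauge_b, gauge_c, gauge_e below 0.3 rad), for 0.2 s.
At the end, for the whole second after the job is handed in: every cell present: gauge below 0.3 rad, lock nut within 0.2 rad of its tight stop, standing upright (within 0.1 rad) and still on the table; jug and bottle upright (all of step 1 and value of joint each of gauge_a, gauge_d below 0.3 rad and value of joint each of nut_a, nut_b, nut_c, nut_d, nut_e below 0.2 rad and angle between each of cell_a, cell_b, cell_c, cell_d, cell_e's own z axis and vertical below 0.1 rad and height (world z) of each of cell_a, cell_b, cell_c, cell_d, cell_e below 0.01 m and linear speed of each of cell_a, cell_b, cell_c, cell_d, cell_e below 0.03 m/s and angle between each of jug, bottle's own z axis and vertical below 0.2 rad); the robot touches nothing.
It fails at once if the lock nut of an empty, locked cell is undone (by more than 0.5 rad) (value of joint nut_a above 0.5 rad).
It fails at once if the loose nut of an empty cell is unscrewed further instead of being screwed down (beyond 2.7 rad) (value of joint nut_d above 2.7 rad).
It fails at once if the jug or the bottle is shoved more than 50 mm (distance of any of jug, bottle from where it was at the start of the episode above 0.05 m).
It fails at once if a valve tip is forced down more than 2.5 mm while its nut is still locked (turned less than 1 rad) ((z of tip_a in the frame of cell_a below 0.1195 m and value of joint nut_a below 1 rad) or (z of tip_b in the frame of cell_b below 0.1195 m and value of joint nut_b below 1 rad) or (z of tip_c in the frame of cell_c below 0.1195 m and value of joint nut_c below 1 rad) or (z of tip_d in the frame of cell_d below 0.1195 m and value of joint nut_d below 1 rad) or (z of tip_e in the frame of cell_e below 0.1195 m and value of joint nut_e below 1 rad)).
Of cell_b, cell_c, cell_e only 2 to 3 are there at a start; the rules pass over those that are not, and their reading is None.
At some moment in a run one of cell_a, cell_b, cell_c, cell_d, cell_e may be knocked a few centimetres aside while the robot is not near it.
Once in a run the grip may slacken for a moment while it holds something.
It also fails if it takes over 210 s, if anything falls off the work surface, if the arm or the gripper's body presses on something with over 40 N, if the wrist force passes 120 N, or if a joint passes its speed limit or range.

## Working session

There is one attempt and no reset: what is moved stays moved. The work goes in short steps, Python scripts to look and compute and a tool call to move; the robot and the scene stay as the last step left them, time stands still between calls to the robot, and variables do not carry over. Pictures are saved under pics/ and viewed, and the job is handed in when it is done.

Besides the shell and the picture viewer there is one more tool, called after "Call:" as name(argument=value, ...), one argument or row to a line, values as JSON. send_rows: Moves the arm, as the interface text tells. Its arguments: {"type":"object","properties":{"delta_rot":{"type":"array","items":{"type":"array","items":{"type":"number"}}},"slide":{"type":"array","items":{"type":"array","items":{"type":"number"}}},"gripper":{"type":"array","items":{"type":"number"}}},"required":["delta_rot","slide","gripper"]}

```bash
ls; mkdir -p pics; cat > h.py <<'E'
import numpy as np, cv2
from bench import env, cams, workorder
from scipy.spatial.transform import Rotation as R
def snap(n,f):
    c=cams.read_camera(n); cv2.imwrite('pics/'+f,c['pixels'][:,:,::-1]); np.savez('pics/'+f[:-4]+'.npz',**{k:np.array(v) for k,v in c.items()}); return c
def world(c,uv,z=None,depth=None):
    p=cv2.undistortPoints(np.array([[uv]],float),c['K'],np.array(c['dist'])).ravel()
    T=np.linalg.inv(c['camera_from_world']); d=T[:3,:3]@np.array([p[0],p[1],1]); o=T[:3,3]
    s=depth if depth is not None else (z-o[2])/d[2]
    return o+s*d
def proj(c,P):
    T=c['camera_from_world']; r=cv2.Rodrigues(T[:3,:3])[0]
    return cv2.projectPoints(np.array(P,float).reshape(-1,1,3),r,T[:3,3],c['K'],np.array(c['dist']))[0].reshape(-1,2)
def st():
    o=env.get_obs(); q=o['orientation']; r=R.from_quat([q[1],q[2],q[3],q[0]])
    return o,np.array(o['ee_pos']),r
E
python3 - <<'E'
from h import *
for n in('scene','top','wrist'): c=snap(n,n+'0.png'); print(n,np.linalg.inv(c['camera_from_world'])[:3].round(3).tolist(),c['K'].tolist())
o,p,r=st();print(o); print(r.as_matrix().round(3),env.tip_reach)
E
```

```text
pics
scene [[0.162, 0.807, -0.568, 1.421], [0.987, -0.139, 0.084, -0.099], [-0.011, -0.574, -0.819, 1.292]] [[579.1999756001377, 0.0, 305.2560769758536], [0.0, 579.1999756001377, 229.39692822377663], [0.0, 0.0, 1.0]]
top [[-0.01, -0.996, 0.089, 0.47], [-1.0, 0.011, 0.008, 0.008], [-0.009, -0.089, -0.996, 1.372]] [[507.1858709567782, 0.0, 318.3470626108197], [0.0, 507.1858709567782, 229.5479012001485], [0.0, 0.0, 1.0]]
wrist [[0.417, -0.878, -0.235, 0.344], [-0.909, -0.404, -0.105, -0.585], [-0.002, 0.258, -0.966, 0.384]] [[424.4717732056734, 0.0, 320.077450660841], [0.0, 424.4717732056734, 231.96201574864472], [0.0, 0.0, 1.0]]
{'t': 0.15, 'joint_positions': array([ 1.03289177,  0.47759844,  0.02235023,  1.55616193, -0.01148585,
        1.10931053, -0.08306643]), 'qd': array([ 0.0015722 , -0.00083041,  0.00023462, -0.00228509, -0.00053854,
        0.00078538,  0.00032404]), 'joint_efforts': array([ 2.24234289e-03, -5.83294094e+01,  1.53638810e+00, -2.72877628e+01,
       -5.42889303e-02,  1.45181190e-02,  1.21089906e-04]), 'ee_pos': array([ 0.28108366, -0.61322699,  0.23593939]), 'orientation': array([ 0.59536002, -0.59490995,  0.38227706, -0.38143524]), 'force': array([0.67802115, 0.18363421, 0.16873815]), 'wrist_torque': array([-0.02874139,  0.0473314 ,  0.05015813]), 'opening': 0.0880841413031488}
[[ 0.417 -0.001  0.909]
 [-0.909  0.001  0.417]
 [-0.001 -1.    -0.   ]] 0.014
```

View pics/top0.png

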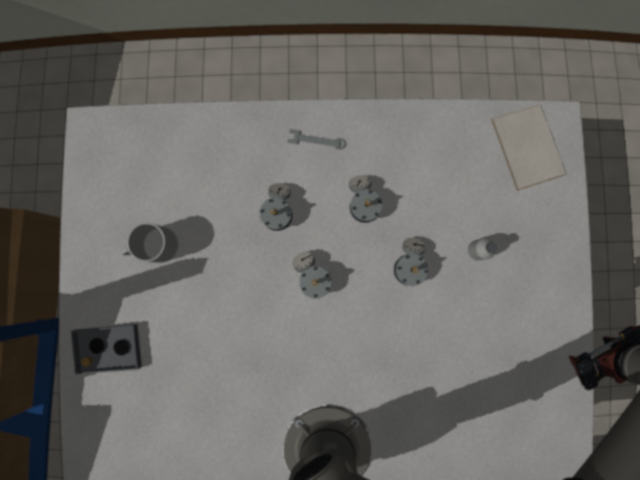

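View pics/scene0.png

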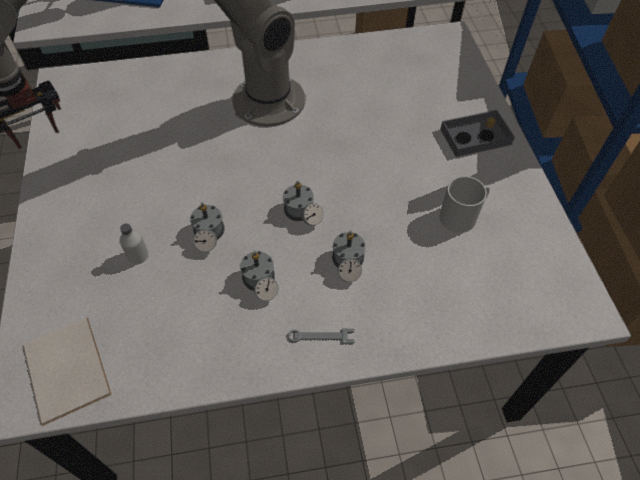

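View pics/wrist0.png

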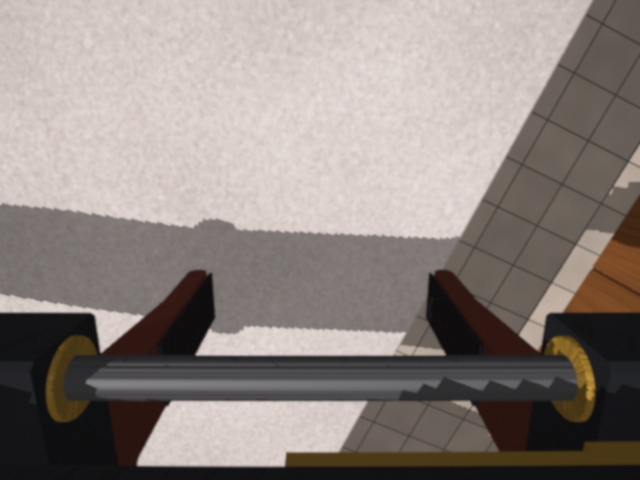

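The top and scene views show four cells, at top pixels (276,212), (366,205), (315,281) and (411,268), with the jug at (150,243) and the bottle at (484,247). I'll zoom in on the gauges and nuts.

```bash
python3 - <<'E'
import cv2,numpy as np
im=cv2.imread('pics/scene0.png'); t=cv2.imread('pics/top0.png')
a=[cv2.resize(im[y-38:y+38,x-38:x+38],(395,295*395//395),interpolation=cv2.INTER_CUBIC) for x,y in((205,228),(303,205),(260,277),(350,258))]
cv2.imwrite('pics/z1.png',np.vstack([np.hstack(a[:2]),np.hstack(a[2:])]))
a=[cv2.resize(t[y-32:y+32,x-32:x+32],(390,290),interpolation=cv2.INTER_CUBIC) for x,y in((411,260),(313,273),(364,197),(276,205))]
cv2.imwrite('pics/z2.png',np.vstack([np.hstack(a[:2]),np.hstack(a[2:])]))
E
```

```text
(no output)
```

View pics/z1.png

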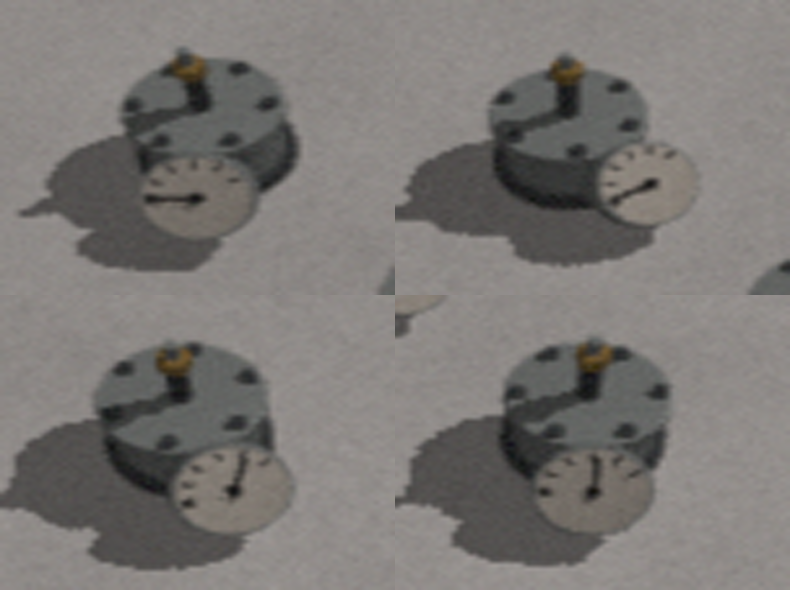

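View pics/z2.png

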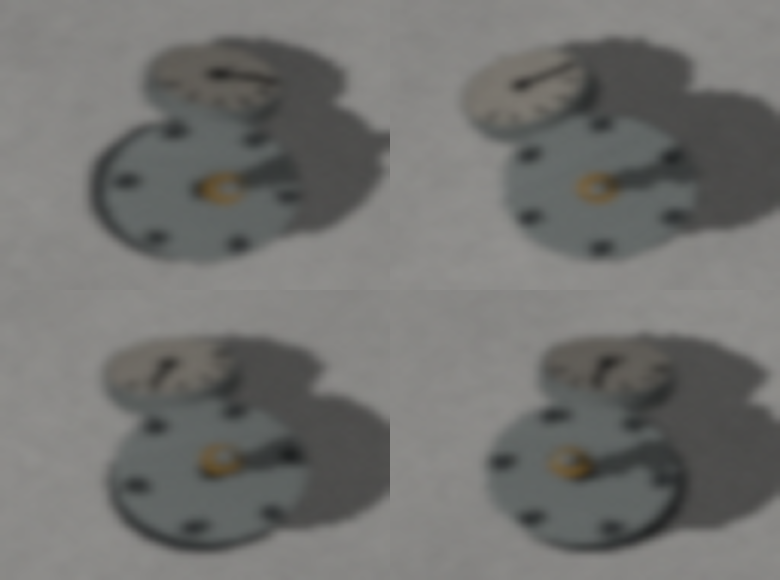

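```bash
cat >> h.py <<'E'
def load(f): 
    d=np.load('pics/'+f); return {k:d[k] for k in d.files}
def brass(c,lo=8,minarea=6):
    hsv=cv2.cvtColor(c['pixels'],cv2.COLOR_RGB2HSV)
    m=((hsv[...,0]>10)&(hsv[...,0]<26)&(hsv[...,1]>110)&(hsv[...,2]>50)).astype(np.uint8)
    n,l,s,ce=cv2.connectedComponentsWithStats(m)
    return [(ce[i],s[i,4],s[i,:4]) for i in range(1,n) if s[i,4]>=minarea]
def tri(ca,a,cb,b):
    P=[]
    for c,u in((ca,a),(cb,b)):
        o=np.linalg.inv(c['camera_from_world'])[:3,3]; d=world(c,u,depth=1.0)-o; P.append((o,d/np.linalg.norm(d)))
    A=np.zeros((3,3));B=np.zeros(3)
    for o,d in P: M=np.eye(3)-np.outer(d,d);A+=M;B+=M@o
    return np.linalg.solve(A,B)
E
python3 - <<'E'
from h import *
for f in('top0','scene0'):
    c=load(f+'.npz')
    for ce,a,b in brass(c): print(f,ce.round(1),a,b,world(c,ce,z=.102).round(4))
E
```

```text
top0 [367.2 204. ] 6 [366 203   4   3] [ 0.647  -0.1067  0.102 ]
top0 [ 13.7 259.9] 917 [  7 210  17 114] [0.5109 0.831  0.102 ]
top0 [274.4 212.2] 8 [273 211   4   3] [0.6286 0.1281 0.102 ]
top0 [  0.4 353.4] 38 [  0 344   2  23] [0.2607 0.8693 0.102 ]
top0 [ 85.2 361.6] 47 [ 82 358   8   8] [0.2484 0.6213 0.102 ]
scene0 [384.6  19.7] 455 [360   9  47  22] [-0.203   0.4223  0.102 ]
scene0 [358.9  22.4] 14 [357  18   5   9] [-0.2044  0.3349  0.102 ]
scene0 [357.6  27. ] 8 [356  25   5   4] [-0.1808  0.3256  0.102 ]
scene0 [576.2  96.9] 2339 [542  30  70 131] [0.261 0.886 0.102]
scene0 [546.6  73.4] 7 [545  72   5   4] [0.1472 0.8421 0.102 ]
scene0 [540.5  75.7] 6 [540  74   2   5] [0.1536 0.8203 0.102 ]
scene0 [547.6  81.1] 8 [547  79   3   5] [0.1807 0.8316 0.102 ]
scene0 [536.5  81.7] 6 [535  80   4   4] [0.177  0.7982 0.102 ]
scene0 [38.7 93.5] 12 [37 92  4  4] [-0.0313 -0.6852  0.102 ]
scene0 [  2.2 118.5] 8 [  0 117   6   4] [ 0.0601 -0.7785  0.102 ]
scene0 [490.5 122. ] 58 [487 118   8  10] [0.3154 0.6055 0.102 ]
scene0 [542.6 126.8] 12 [541 124   5   6] [0.3596 0.7426 0.102 ]

[... 1236 characters left out ...]
[614.2 249.9] 8 [612 248   5   4] [0.7817 0.7487 0.102 ]
scene0 [255.5 256.5] 24 [252 253   7   7] [ 0.6548 -0.1091  0.102 ]
scene0 [608.5 256.5] 6 [607 254   4   6] [0.7972 0.7267 0.102 ]
scene0 [605.7 260.7] 6 [605 259   2   5] [0.8071 0.7148 0.102 ]
scene0 [597.6 262.4] 7 [596 261   5   4] [0.8086 0.6939 0.102 ]
scene0 [604.7 268.2] 6 [604 267   3   4] [0.8263 0.7031 0.102 ]
scene0 [626.9 274.8] 9 [624 273   7   4] [0.8517 0.7453 0.102 ]
scene0 [619. 283.] 7 [616 282   7   3] [0.8694 0.7171 0.102 ]
scene0 [624.8 301.9] 9 [624 299   3   7] [0.9176 0.7068 0.102 ]
scene0 [634.  331.9] 146 [624 316  16  29] [0.99   0.6916 0.102 ]
scene0 [613.8 344.7] 6 [612 344   4   2] [1.0112 0.6345 0.102 ]
```

```bash
cat >> h.py <<'E'
def plan(x,y,z,yaw=None):
    "tool-frame slide total (cm) to target, first translate then rotate about tool y (rad)"
    o,p,r=st(); M=r.as_matrix(); cur=np.arctan2(M[1,0],M[0,0])
    d=M.T@(np.array([x,y,z])-p)*100
    print('t',round(o['t'],2),'p',p.round(4),'yawdeg',round(np.degrees(cur),1),'open',round(o['opening'],4),'F',np.round(o['force'],1),'j7',round(o['joint_positions'][6],2))
    print('slide cm',d.round(2),'rows',np.ceil(np.linalg.norm(d)/5))
    if yaw is not None:
        w=-(np.radians(yaw)-cur); print('roty',round(w,3),'rows',np.ceil(abs(w)/.149))
E
python3 - <<'E'
from h import *
plan(.655,-.109,.20,-84)
E
```

```text
t 0.15 p [ 0.2811 -0.6132  0.2359] yawdeg -65.4 open 0.0881 F [0.7 0.2 0.2] j7 -0.08
slide cm [-30.25   3.63  55.  ] rows 13.0
roty 0.325 rows 3.0
```

Call:
send_rows(
  slide=[
    [-1.68,0.1,3.05],
    [-1.68,0.1,3.05],
    [-1.68,0.1,3.05],
    [-1.68,0.1,3.05],
    [-1.68,0.1,3.05],
    [-1.68,0.1,3.05],
    [-1.68,0.1,3.05],
    [-1.68,0.1,3.05],
    [-1.68,0.1,3.05],
    [-1.68,0.1,3.05],
    [-1.68,0.1,3.05],
    [-1.68,0.1,3.05],
    [-1.68,0.1,3.05],
    [-1.68,0.1,3.05],
    [-1.68,0.1,3.05],
    [-1.68,0.1,3.05],
    [-1.68,0.1,3.05],
    [-1.68,0.1,3.05],
    [0,0,0],
    [0,0,0],
  ],
  delta_rot=[
    [0,0,0],
    [0,0,0],
    [0,0,0],
    [0,0,0],
    [0,0,0],
    [0,0,0],
    [0,0,0],
    [0,0,0],
    [0,0,0],
    [0,0,0],
    [0,0,0],
    [0,0,0],
    [0,0,0],
    [0,0,0],
    [0,0,0],
    [0,0,0],
    [0,0,0],
    [0,0,0],
    [0,0,0],
    [0,0,0],
  ],
  gripper=[8.7,8.7,8.7,8.7,8.7,8.7,8.7,8.7,8.7,8.7,8.7,8.7,8.7,8.7,8.7,8.7,8.7,8.7,8.7,8.7],
)

```text
t: 2.15
ee_pos: [0.6543, -0.1092, 0.2181]
orientation: [-0.595, 0.596, -0.382, 0.381]
force: [0.1, -0.7, -0.2]
opening: 0.0873
```

```bash
python3 - <<'E'
from h import *
plan(.655,-.109,.20,-84)
c=snap('wrist','w1.png')
for x in [(.484,-.226),(.453,.026),(.655,-.109),(.635,.129)]: print(proj(c,[[*x,.102]]))
o,p,r=st(); print('tcp px',proj(c,[p]))
E
```

```text
t 2.15 p [ 0.6543 -0.1092  0.2181] yawdeg -65.3 open 0.0873 F [ 0.1 -0.7 -0.2] j7 -1.14
slide cm [0.01 1.81 0.07] rows 1.0
roty 0.327 rows 3.0
[[364.43365032 485.67954357]]
[[ 34.13484589 398.14647845]]
[[319.3756918  229.09098692]]
[[-54.52938169  97.64032779]]
tcp px [[321.49696227 310.93100964]]
```

View pics/w1.png

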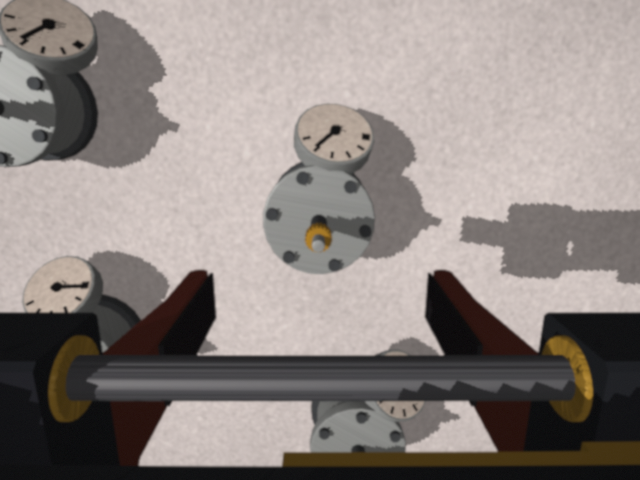

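Straight ahead is P3, with its nut at (319,238), its tip at (319,243) and the needle well off zero. I'll measure its position.

```bash
python3 - <<'E'
from h import *
c=load('w1.npz')
print(world(c,(319,243.5),z=.122), world(c,(319,239),z=.103))
im=cv2.cvtColor(c['pixels'],cv2.COLOR_RGB2BGR)
cv2.imwrite('pics/w1z.png',cv2.resize(im[195:275,270:370],(800,640)[:2] if 0 else (750,600),interpolation=cv2.INTER_CUBIC))
E
```

```text
[ 0.6515493  -0.11040342  0.122     ] [ 0.64914411 -0.11143421  0.103     ]
```

View pics/w1z.png

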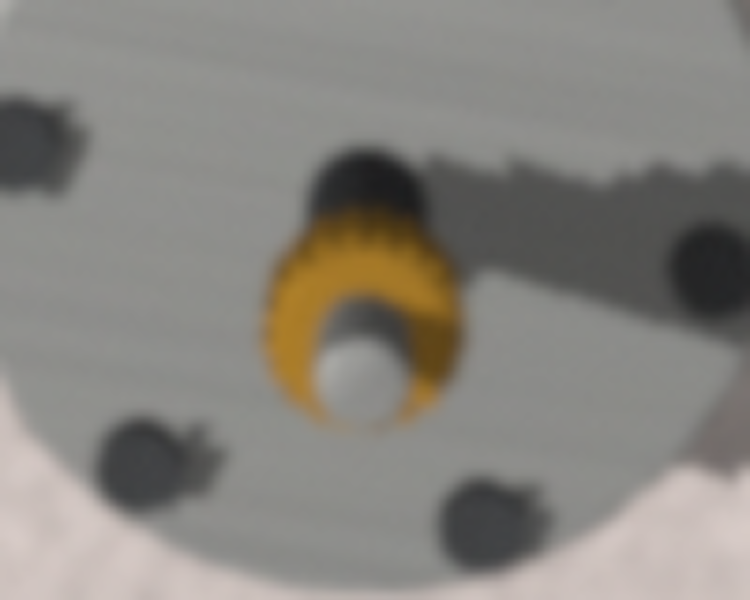

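```bash
python3 - <<'E'
from h import *
c=load('w1.npz')
print(world(c,(318.4,245.9),z=.122), world(c,(318.7,239.5),z=.108))
t=world(c,(318.4,245.9),z=.122); plan(t[0],t[1],.2,-84)
print(proj(c,[[*t[:2],.122],[*t[:2],.108],[*t[:2],.06]]))
E
```

```text
[ 0.65003339 -0.11070473  0.122     ] [ 0.65006949 -0.11081949  0.108     ]
t 2.2 p [ 0.6538 -0.1108  0.2182] yawdeg -65.4 open 0.0868 F [-0.4 -0.2  0.8] j7 -1.14
slide cm [-0.17  1.82 -0.33] rows 1.0
roty 0.325 rows 3.0
[[318.4        245.9       ]
 [318.51126145 239.47669977]
 [318.82018841 221.64434301]]
```

Call:
send_rows(
  slide=[
    [-0.2,1.8,-0.35],
    [0,0,0],
    [0,0,0],
    [0,2.5,0],
    [0,0,0],
  ],
  delta_rot=[
    [0,0,0],
    [0,0.14,0],
    [0,0.14,0],
    [0,0.045,0],
    [0,0,0],
  ],
  gripper=[5,5,5,5,5],
)

```text
t: 2.7
ee_pos: [0.6476, -0.1115, 0.173]
orientation: [-0.523, 0.526, -0.475, 0.473]
force: [-0.7, 0.9, -0.6]
opening: 0.0515
```

```bash
python3 - <<'E'
from h import *
plan(.650,-.1108,.108,-84)
c=snap('wrist','w2.png')
o,p,r=st(); print('tcp px',proj(c,[p, [p[0],p[1],.122],[.65,-.1108,.122]]))
E
```

```text
t 2.7 p [ 0.6476 -0.1115  0.173 ] yawdeg -84.2 open 0.0515 F [-0.7  0.9 -0.6] j7 -1.44
slide cm [-0.05  6.5   0.28] rows 2.0
roty -0.003 rows 1.0
tcp px [[317.0880193  308.13999205]
 [317.86668987 261.91792399]
 [317.2037673  258.87074124]]
```

View pics/w2.png

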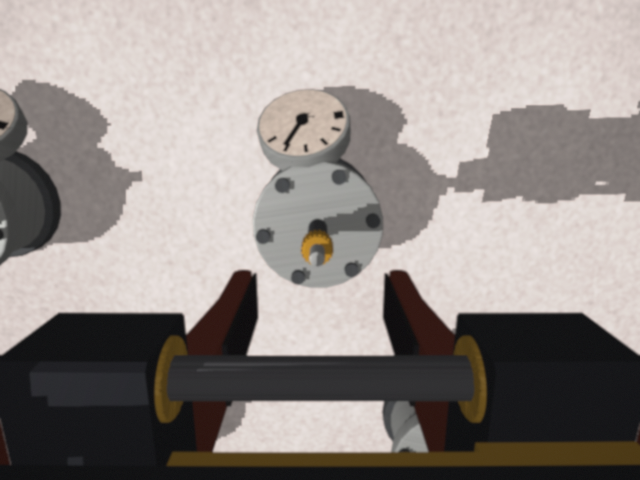

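Call:
send_rows(
  slide=[
    [0,2.0,0.2],
    [0,2.0,0],
    [0,1.5,0],
    [0,0.9,0],
    [0,0,0],
  ],
  delta_rot=[
    [0,0,0],
    [0,0,0],
    [0,0,0],
    [0,0,0],
    [0,0,0],
  ],
  gripper=[5,5,5,5,5],
)

```text
t: 3.25
ee_pos: [0.6515, -0.1097, 0.1107]
orientation: [-0.525, 0.526, -0.474, 0.473]
force: [-0.3, 0.4, 1.8]
opening: 0.05
```

```bash
python3 - <<'E'
from h import *
plan(.650,-.1108,.108,-84)
c=snap('wrist','w3.png')
o,p,r=st(); print('tcp px',proj(c,[p, [.65,-.1108,.122]]))
E
```

```text
t 3.25 p [ 0.6515 -0.1097  0.1107] yawdeg -84.0 open 0.05 F [-0.3  0.4  1.8] j7 -1.45
slide cm [ 0.09  0.27 -0.16] rows 1.0
roty 0.0 rows 1.0
tcp px [[317.58657683 308.21490884]
 [319.83019235 326.7524867 ]]
```

View pics/w3.png

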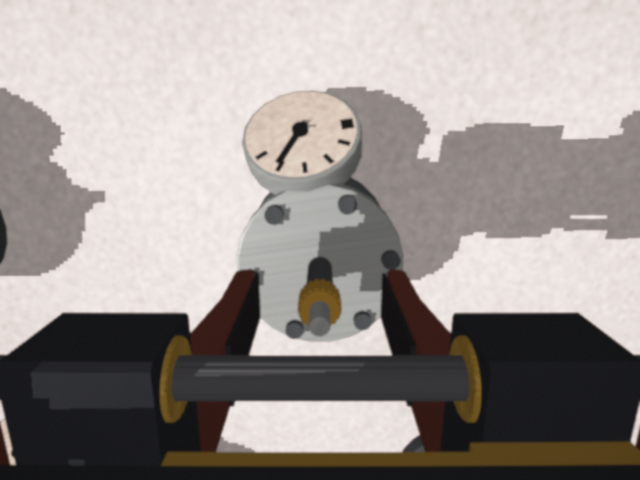

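```bash
cat >> h.py <<'E'
def avg(n=8):
    P=[]
    for i in range(n): P.append(st()[1]); cams.read_camera('wrist')
    P=np.array(P); print('avg',P.mean(0).round(4),'sd',P.std(0).round(4)); return P.mean(0)
E
python3 - <<'E'
from h import *
p=avg(); o,_,r=st(); print((r.inv().apply(np.array([.65,-.1108,.108])-p)*100).round(2))
E
```

```text
avg [ 0.6528 -0.1095  0.1124] sd [0.0002 0.0001 0.0003]
[ 0.1   0.44 -0.29]
```

Call:
send_rows(
  slide=[
    [0.05,0.3,-0.15],
    [0,0,0],
    [0,0,0],
    [0,0,0],
    [0,0,0],
    [0,0,0],
  ],
  delta_rot=[
    [0,0,0],
    [0,0,0],
    [0,0,0],
    [0,0,0],
    [0,0,0],
    [0,0,0],
  ],
  gripper=[4,2.5,1.2,1.0,1.0,1.0],
)

```text
t: 4.3
ee_pos: [0.6509, -0.1096, 0.1087]
orientation: [0.526, -0.525, 0.473, -0.473]
force: [0.1, 0.8, 0.3]
opening: 0.0147
```

```bash
python3 - <<'E'
from h import *
plan(.650,-.1108,.108,-84)
c=snap('wrist','w4.png')
E
```

```text
t 4.3 p [ 0.6509 -0.1096  0.1087] yawdeg -84.0 open 0.0147 F [0.1 0.8 0.3] j7 -1.45
slide cm [ 0.11  0.07 -0.1 ] rows 1.0
roty 0.0 rows 1.0
```

View pics/w4.png

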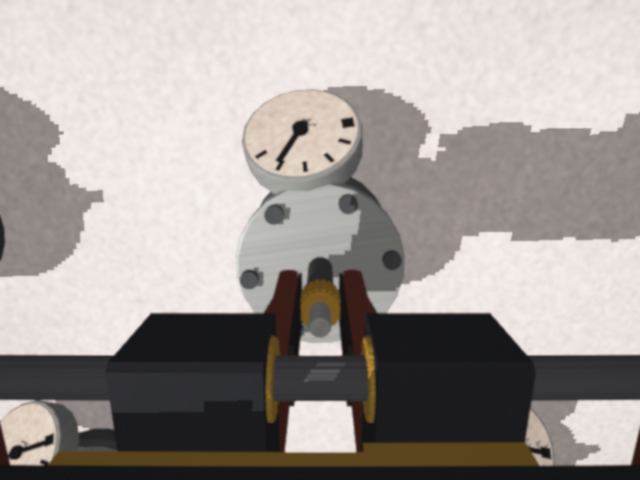

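Call:
send_rows(
  slide=[
    [0,-0.02,0],
    [0,-0.028,0],
    [0,-0.028,0],
    [0,-0.028,0],
    [0,-0.028,0],
    [0,-0.028,0],
    [0,-0.028,0],
    [0,-0.028,0],
    [0,0,0],
  ],
  delta_rot=[
    [0,-0.14,0],
    [0,-0.14,0],
    [0,-0.14,0],
    [0,-0.14,0],
    [0,-0.14,0],
    [0,-0.14,0],
    [0,-0.14,0],
    [0,-0.14,0],
    [0,0,0],
  ],
  gripper=[1,1,1,1,1,1,1,1,1],
)

```text
t: 5.25
ee_pos: [0.6507, -0.1094, 0.1108]
orientation: [0.697, -0.696, 0.121, -0.121]
force: [-1.0, 1.0, 1.4]
opening: 0.0149
```

```bash
python3 - <<'E'
from h import *
plan(.650,-.1108,.108,-84)
c=snap('wrist','w5.png')
E
```

```text
t 5.25 p [ 0.6507 -0.1094  0.1108] yawdeg -19.7 open 0.0149 F [-1.   1.   1.4] j7 -0.48
slide cm [-0.02  0.28 -0.15] rows 1.0
roty 1.121 rows 8.0
```

View pics/w5.png

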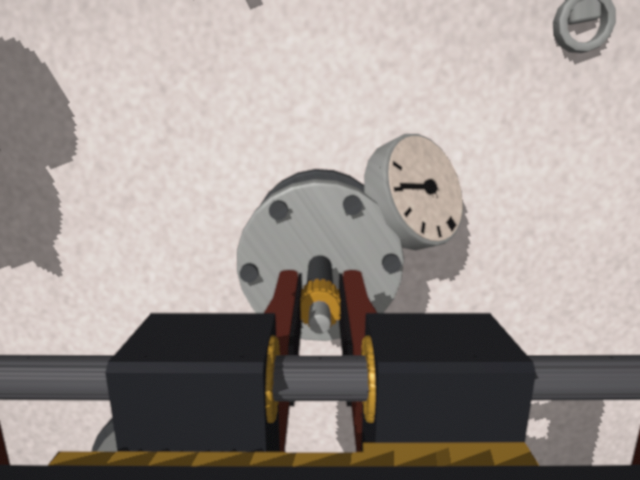

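Call:
send_rows(
  slide=[
    [0,-0.028,0],
    [0,-0.028,0],
    [0,-0.028,0],
    [0,-0.028,0],
    [0,-0.028,0],
    [0,-0.028,0],
    [0,-0.028,0],
    [0,-0.028,0],
    [0,-0.028,0],
    [0,-0.028,0],
    [0,0,0],
  ],
  delta_rot=[
    [0,-0.145,0],
    [0,-0.145,0],
    [0,-0.145,0],
    [0,-0.145,0],
    [0,-0.145,0],
    [0,-0.145,0],
    [0,-0.145,0],
    [0,-0.145,0],
    [0,-0.145,0],
    [0,-0.145,0],
    [0,0,0],
  ],
  gripper=[1,1,1,1,1,1,1,1,1,1,1],
)

```text
t: 6.4
ee_pos: [0.6503, -0.1104, 0.1132]
orientation: [0.603, -0.602, -0.37, 0.37]
force: [-1.5, 0.6, 1.1]
opening: 0.0148
```

```bash
python3 - <<'E'
from h import *
plan(.650,-.1108,.108,-84)
c=snap('wrist','w6.png')
E
```

```text
t 6.4 p [ 0.6503 -0.1104  0.1132] yawdeg 63.1 open 0.0148 F [-1.5  0.6  1.1] j7 0.78
slide cm [-0.05  0.52  0.01] rows 1.0
roty 2.568 rows 18.0
```

View pics/w6.png

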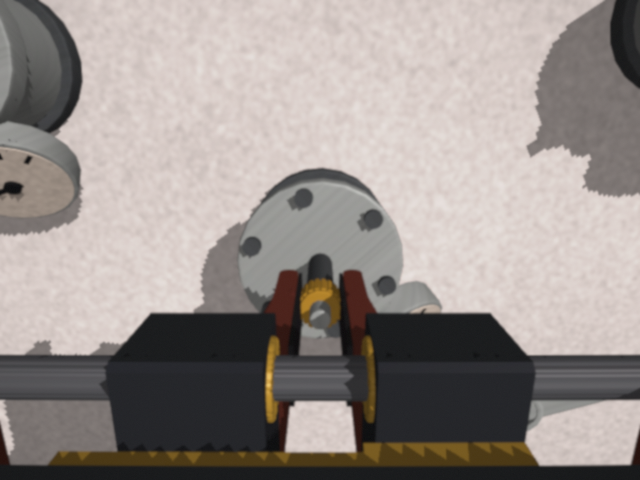

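Call:
send_rows(
  slide=[
    [0,0.15,0],
    [0,0.15,0],
    [0,0.15,0],
    [0,0.05,0],
    [0,0,0],
    [0,0,0],
  ],
  delta_rot=[
    [0,0,0],
    [0,0,0],
    [0,0,0],
    [0,0,0],
    [0,0,0],
    [0,0,0],
  ],
  gripper=[1,1,1,1,1,1],
)

```text
t: 7.05
ee_pos: [0.6508, -0.1103, 0.1093]
orientation: [-0.602, 0.603, 0.37, -0.37]
force: [-5.7, -0.3, 8.1]
opening: 0.015
```

```bash
python3 - <<'E'
from h import *
plan(.650,-.1108,.108,-84)
c=snap('wrist','w7.png'); c2=snap('scene','s7.png')
im=cv2.imread('pics/s7.png'); cv2.imwrite('pics/s7z.png',cv2.resize(im[230:310,210:310],(750,600),interpolation=cv2.INTER_CUBIC))
E
```

```text
t 7.05 p [ 0.6508 -0.1103  0.1093] yawdeg 63.1 open 0.015 F [-5.7 -0.3  8.1] j7 0.78
slide cm [-0.08  0.13  0.05] rows 1.0
roty 2.568 rows 18.0
```

View pics/w7.png

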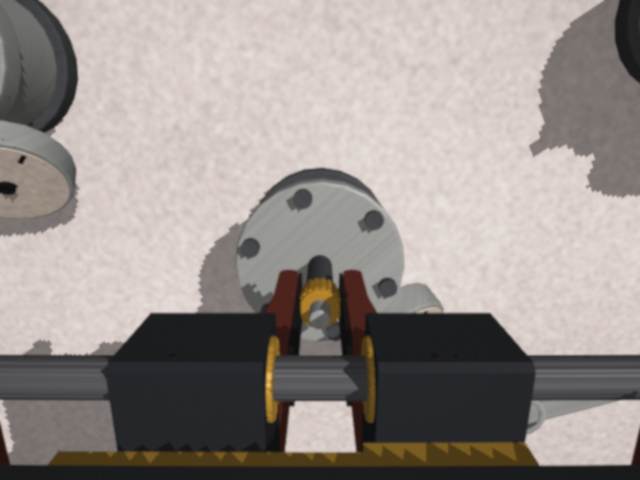

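View pics/s7z.png

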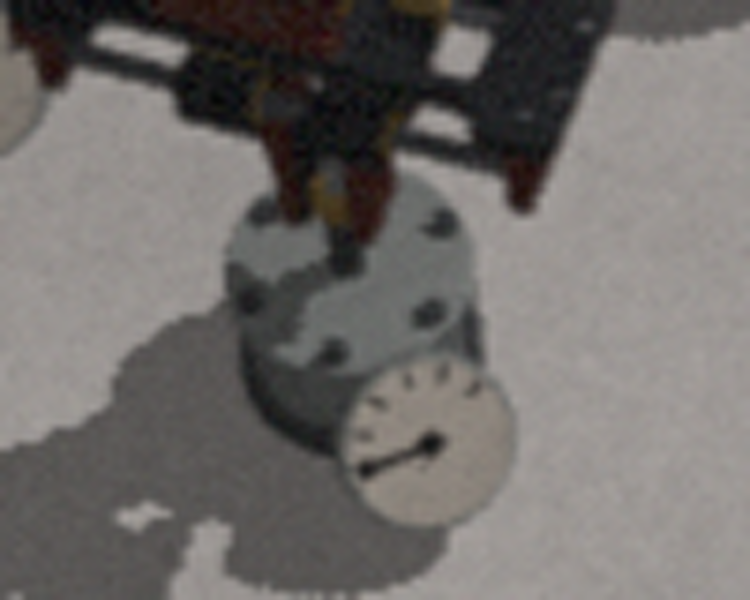

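The needle is on the thick mark, so P3 is vented. Next I'll let the tip spring back and screw the nut down.

Call:
send_rows(
  slide=[
    [0,-0.3,0],
    [0,-0.2,0],
    [0,0.02,0],
    [0,0.028,0],
    [0,0.028,0],
    [0,0.028,0],
    [0,0.028,0],
    [0,0.028,0],
    [0,0.028,0],
    [0,0.028,0],
    [0,0.028,0],
    [0,0.028,0],
    [0,0.028,0],
    [0,0.028,0],
    [0,0.028,0],
    [0,0.028,0],
    [0,0.028,0],
    [0,0.028,0],
    [0,0.028,0],
    [0,0.028,0],
  ],
  delta_rot=[
    [0,0,0],
    [0,0,0],
    [0,0.145,0],
    [0,0.145,0],
    [0,0.145,0],
    [0,0.145,0],
    [0,0.145,0],
    [0,0.145,0],
    [0,0.145,0],
    [0,0.145,0],
    [0,0.145,0],
    [0,0.145,0],
    [0,0.145,0],
    [0,0.145,0],
    [0,0.145,0],
    [0,0.145,0],
    [0,0.145,0],
    [0,0.145,0],
    [0,0.145,0],
    [0,0.145,0],
  ],
  gripper=[1,1,1,1,1,1,1,1,1,1,1,1,1,1,1,1,1,1,1,1],
)

```text
t: 9.15
ee_pos: [0.6515, -0.11, 0.1086]
orientation: [0.515, -0.514, 0.485, -0.485]
force: [-0.8, 0.0, 0.3]
opening: 0.0148
```

```bash
python3 - <<'E'
from h import *
plan(.650,-.1108,.108,-84)
c=snap('wrist','w8.png')
E
```

```text
t 9.15 p [ 0.6515 -0.11    0.1086] yawdeg -86.6 open 0.0148 F [-0.8  0.   0.3] j7 -1.49
slide cm [ 0.07  0.06 -0.15] rows 1.0
roty -0.046 rows 1.0
```

View pics/w8.png

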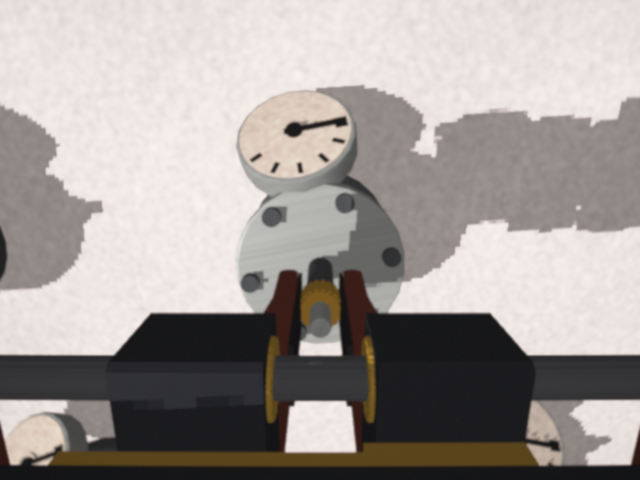

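Call:
send_rows(
  slide=[
    [0,0,0],
    [0,0,0],
    [0,0,0],
    [0,0,0],
  ],
  delta_rot=[
    [0,0.1,0],
    [0,0.1,0],
    [0,0.1,0],
    [0,0,0],
  ],
  gripper=[1,1,1,1],
)

```text
t: 9.6
ee_pos: [0.6517, -0.11, 0.1087]
orientation: [-0.439, 0.438, -0.554, 0.555]
force: [-0.2, -0.7, -0.2]
opening: 0.0151
```

```bash
python3 - <<'E'
from h import *
plan(.650,-.1108,.108,-84); print(st()[0]['wrist_torque'])
c=snap('wrist','w9.png')
E
```

```text
t 9.6 p [ 0.6517 -0.11    0.1087] yawdeg -103.4 open 0.0151 F [-0.2 -0.7 -0.2] j7 -1.74
slide cm [ 0.12  0.07 -0.14] rows 1.0
roty -0.338 rows 3.0
[ 0.00409462 -0.11276214  0.07239038]
```

View pics/w9.png

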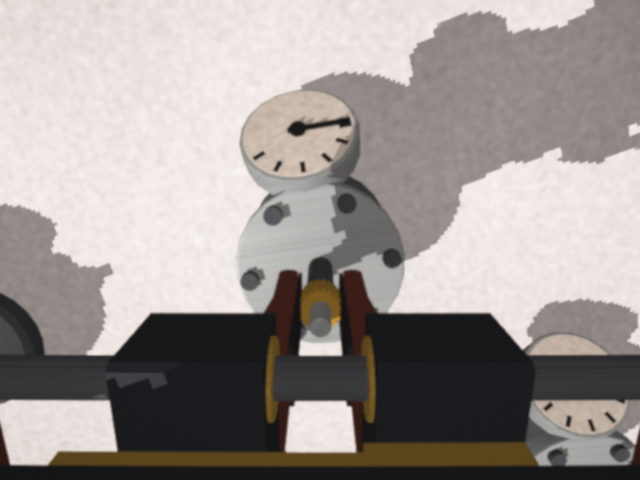

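The cell now turns with the nut, so the nut is on its stop and P3 is done. I'll release and move to P4.

Call:
send_rows(
  slide=[
    [0,0,0],
    [0,0,0],
    [0,-2,0],
    [0,-4,0],
    [0,-4.5,0],
    [0,0,0],
  ],
  delta_rot=[
    [0,0,0],
    [0,0,0],
    [0,0,0],
    [0,0,0],
    [0,0,0],
    [0,0,0],
  ],
  gripper=[3,5,5,5,5,5],
)

```text
t: 10.25
ee_pos: [0.6547, -0.1108, 0.2208]
orientation: [-0.441, 0.435, -0.552, 0.558]
force: [0.8, -0.6, -0.1]
opening: 0.0499
```

```bash
python3 - <<'E'
from h import *
plan(.633,.128,.213,-65)
c=snap('top','t10.png'); im=cv2.imread('pics/t10.png'); cv2.imwrite('pics/t10z.png',cv2.resize(im[150:310,240:460],(800,580),interpolation=cv2.INTER_CUBIC))
E
```

```text
t 10.25 p [ 0.6547 -0.1108  0.2208] yawdeg -103.4 open 0.0499 F [ 0.8 -0.6 -0.1] j7 -1.73
slide cm [-22.72   0.73  -7.67] rows 5.0
roty -0.671 rows 5.0
```

View pics/t10z.png

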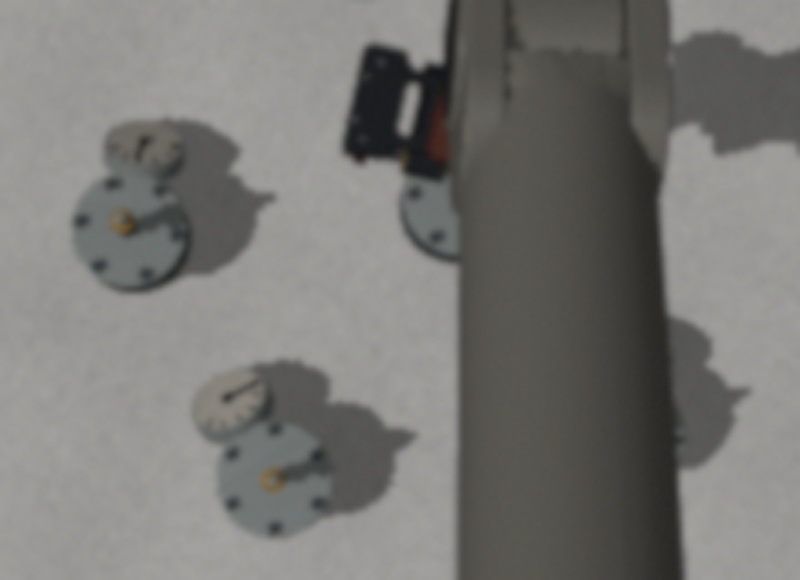

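Call:
send_rows(
  slide=[
    [-2.84,0.09,-0.96],
    [-2.84,0.09,-0.96],
    [-2.84,0.09,-0.96],
    [-2.84,0.09,-0.96],
    [-2.84,0.09,-0.96],
    [-2.84,0.09,-0.96],
    [-2.84,0.09,-0.96],
    [-2.84,0.09,-0.96],
    [0,0,0],
    [0,0,0],
    [0,0,0],
    [0,0,0],
    [0,0,0],
    [0,0,0],
  ],
  delta_rot=[
    [0,0,0],
    [0,0,0],
    [0,0,0],
    [0,0,0],
    [0,0,0],
    [0,0,0],
    [0,0,0],
    [0,0,0],
    [0,-0.14,0],
    [0,-0.14,0],
    [0,-0.14,0],
    [0,-0.14,0],
    [0,-0.12,0],
    [0,0,0],
  ],
  gripper=[5,5,5,5,5,5,5,5,5,5,5,5,5,5],
)

```text
t: 11.7
ee_pos: [0.6285, 0.1284, 0.2051]
orientation: [-0.598, 0.599, -0.377, 0.376]
force: [0.4, 0.9, 0.2]
opening: 0.0499
```

```bash
python3 - <<'E'
from h import *
plan(.633,.128,.213,-65)
c=snap('wrist','w11.png')
im=cv2.imread('pics/w11.png'); cv2.imwrite('pics/w11z.png',cv2.resize(im[180:300,240:400],(800,600),interpolation=cv2.INTER_CUBIC))
E
```

```text
t 11.7 p [0.6285 0.1284 0.2051] yawdeg -64.4 open 0.0499 F [0.4 0.9 0.2] j7 -1.51
slide cm [ 0.23 -0.79  0.39] rows 1.0
roty 0.01 rows 1.0
```

View pics/w11.png

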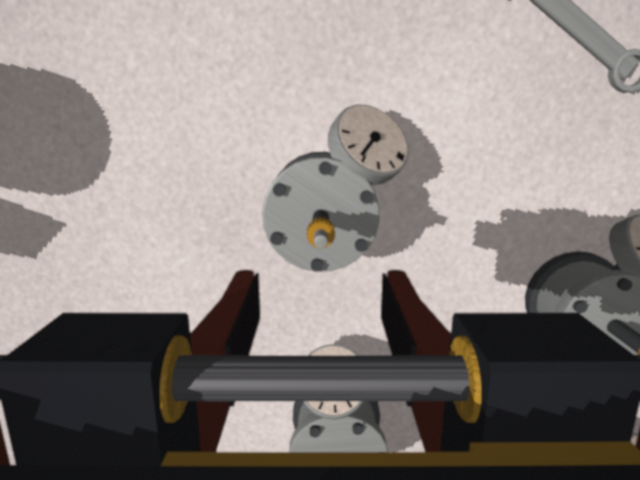

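View pics/w11z.png

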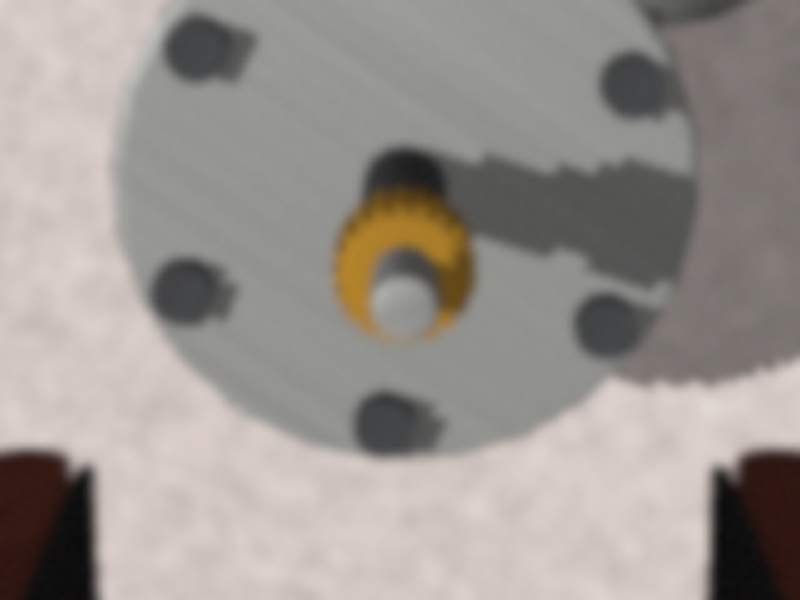

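P4 is straight ahead with its tip at (320.8,241), and its needle shows pressure.

```bash
python3 - <<'E'
from h import *
c=load('w11.npz'); t=world(c,(320.8,241),z=.122); n=world(c,(320.8,234.2),z=.108); print(t,n)
p=avg(6); o,_,r=st(); print((r.inv().apply(np.array([t[0],t[1],.109])-p)*100).round(2)); plan(t[0],t[1],.109)
c=cams.read_camera('wrist'); print(np.linalg.inv(c['camera_from_world'])[:3,3]-np.linalg.inv(load('w11.npz')['camera_from_world'])[:3,3])
E
```

```text
[0.63096722 0.1284754  0.122     ] [0.63111207 0.12854143 0.108     ]
avg [0.6289 0.1286 0.2058] sd [0.0001 0.0001 0.0003]
[0.1  9.68 0.19]
t 12.05 p [0.6291 0.1289 0.2064] yawdeg -64.6 open 0.0503 F [0.2 0.1 0.3] j7 -1.52
slide cm [0.11 9.74 0.15] rows 2.0
[0.00037588 0.00026027 0.00134397]
```

Call:
send_rows(
  slide=[
    [0.1,3,0.15],
    [0,3,0],
    [0,2,0],
    [0,1.6,0],
    [0,0,0],
    [0,0,0],
    [0,0,0],
  ],
  delta_rot=[
    [0,0,0],
    [0,0,0],
    [0,0,0],
    [0,0,0],
    [0,0,0],
    [0,0,0],
    [0,0,0],
  ],
  gripper=[5,5,5,5,5,5,5],
)

```text
t: 12.8
ee_pos: [0.6319, 0.1288, 0.1118]
orientation: [0.599, -0.597, 0.377, -0.378]
force: [-0.4, 0.2, 0.0]
opening: 0.0499
```

```bash
python3 - <<'E'
from h import *
plan(.6310,.1285,.109,-65)
c=snap('wrist','w12.png')
print(proj(c,[[.631,.1285,.122]]))
im=cv2.imread('pics/w12.png'); cv2.imwrite('pics/w12z.png',cv2.resize(im[240:360,240:400],(800,600),interpolation=cv2.INTER_CUBIC))
E
```

```text
t 12.8 p [0.6319 0.1288 0.1118] yawdeg -64.5 open 0.0499 F [-0.4  0.2  0. ] j7 -1.54
slide cm [-0.01  0.28 -0.1 ] rows 1.0
roty 0.008 rows 1.0
[[317.83678744 322.68133639]]
```

View pics/w12z.png

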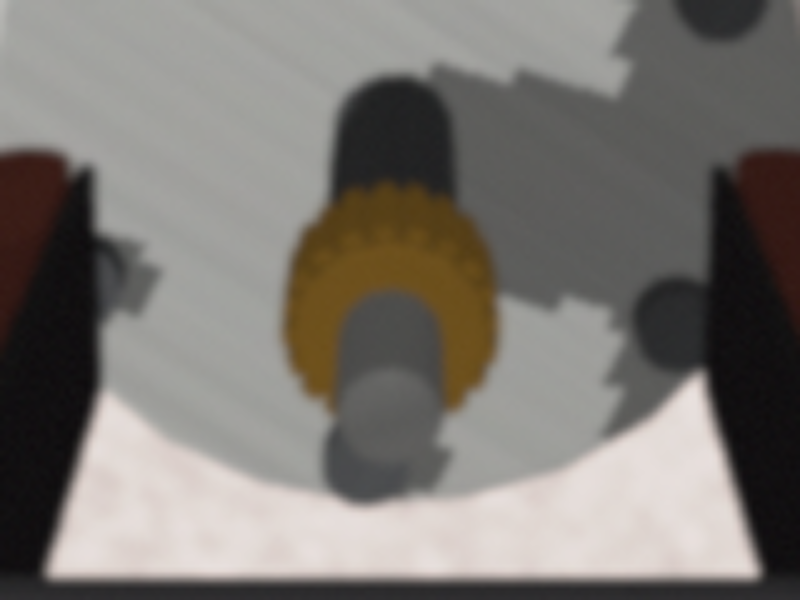

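Call:
send_rows(
  slide=[
    [0,0.25,-0.1],
    [0,0,0],
    [0,0,0],
    [0,0,0],
    [0,0,0],
    [0,0,0],
  ],
  delta_rot=[
    [0,0,0],
    [0,0,0],
    [0,0,0],
    [0,0,0],
    [0,0,0],
    [0,0,0],
  ],
  gripper=[4,2.5,1.2,1.0,1.0,1.0],
)

```text
t: 13.45
ee_pos: [0.6299, 0.1286, 0.108]
orientation: [0.598, -0.598, 0.377, -0.377]
force: [-0.8, 0.5, 1.0]
opening: 0.015
```

Call:
send_rows(
  slide=[
    [0,-0.02,0],
    [0,-0.028,0],
    [0,-0.028,0],
    [0,-0.028,0],
    [0,-0.028,0],
    [0,-0.028,0],
    [0,-0.028,0],
    [0,-0.028,0],
    [0,0,0],
  ],
  delta_rot=[
    [0,-0.145,0],
    [0,-0.145,0],
    [0,-0.145,0],
    [0,-0.145,0],
    [0,-0.145,0],
    [0,-0.145,0],
    [0,-0.145,0],
    [0,-0.145,0],
    [0,0,0],
  ],
  gripper=[1,1,1,1,1,1,1,1,1],
)

```text
t: 14.35
ee_pos: [0.631, 0.1279, 0.1104]
orientation: [0.707, -0.707, -0.013, 0.012]
force: [2.2, 0.1, -0.3]
opening: 0.0147
```

```bash
python3 - <<'E'
from h import *
plan(.6310,.1285,.109,-65)
c=snap('wrist','w13.png')
E
```

```text
t 14.35 p [0.631  0.1279 0.1104] yawdeg 2.0 open 0.0147 F [ 2.2  0.1 -0.3] j7 -0.54
slide cm [0.   0.14 0.06] rows 1.0
roty 1.169 rows 8.0
```

View pics/w13.png

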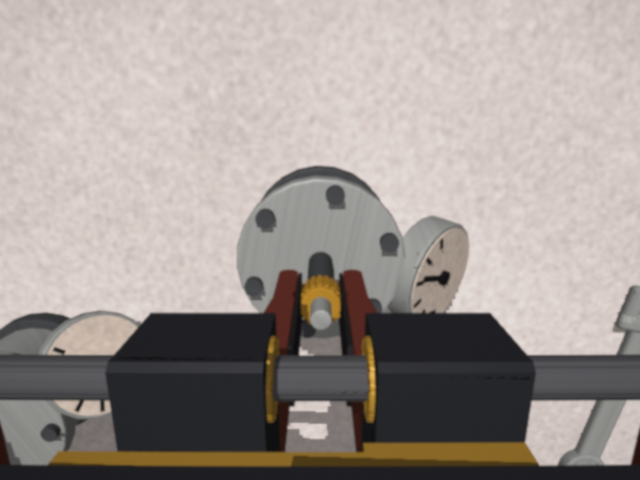

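Call:
send_rows(
  slide=[
    [0,-0.028,0],
    [0,-0.028,0],
    [0,-0.028,0],
    [0,-0.028,0],
    [0,-0.028,0],
    [0,-0.028,0],
    [0,-0.028,0],
    [0,-0.028,0],
    [0,-0.028,0],
    [0,-0.028,0],
    [0,0,0],
  ],
  delta_rot=[
    [0,-0.145,0],
    [0,-0.145,0],
    [0,-0.145,0],
    [0,-0.145,0],
    [0,-0.145,0],
    [0,-0.145,0],
    [0,-0.145,0],
    [0,-0.145,0],
    [0,-0.145,0],
    [0,-0.145,0],
    [0,0,0],
  ],
  gripper=[1,1,1,1,1,1,1,1,1,1,1],
)

```text
t: 15.5
ee_pos: [0.63, 0.129, 0.113]
orientation: [0.522, -0.521, -0.478, 0.477]
force: [0.4, 2.1, 2.0]
opening: 0.0152
```

```bash
python3 - <<'E'
from h import *
plan(.6310,.1285,.109,-65)
c=snap('wrist','w14.png')
E
```

```text
t 15.5 p [0.63  0.129 0.113] yawdeg 84.9 open 0.0152 F [0.4 2.1 2. ] j7 0.73
slide cm [-0.04  0.4  -0.11] rows 1.0
roty 2.617 rows 18.0
```

View pics/w14.png

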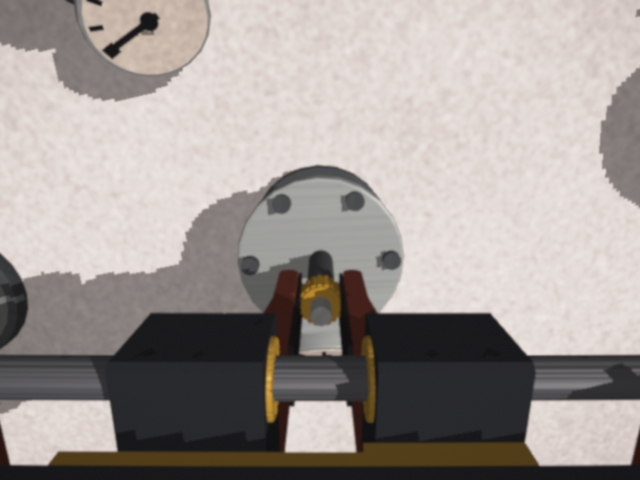

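Call:
send_rows(
  slide=[
    [0,0.15,0],
    [0,0.15,0],
    [0,0.15,0],
    [0,0.05,0],
    [0,0,0],
    [0,0,0],
  ],
  delta_rot=[
    [0,0,0],
    [0,0,0],
    [0,0,0],
    [0,0,0],
    [0,0,0],
    [0,0,0],
  ],
  gripper=[1,1,1,1,1,1],
)

```text
t: 16.15
ee_pos: [0.6302, 0.1289, 0.1087]
orientation: [-0.521, 0.522, 0.478, -0.477]
force: [-0.5, 3.4, 6.3]
opening: 0.015
```

```bash
python3 - <<'E'
from h import *
plan(.6310,.1285,.109,-65)
c2=snap('scene','s15.png')
im=cv2.imread('pics/s15.png'); cv2.imwrite('pics/s15z.png',cv2.resize(im[190:310,190:390],(800,480),interpolation=cv2.INTER_CUBIC))
E
```

```text
t 16.15 p [0.6302 0.1289 0.1087] yawdeg 85.0 open 0.015 F [-0.5  3.4  6.3] j7 0.72
slide cm [-0.03 -0.03 -0.09] rows 1.0
roty 2.617 rows 18.0
```

View pics/s15z.png

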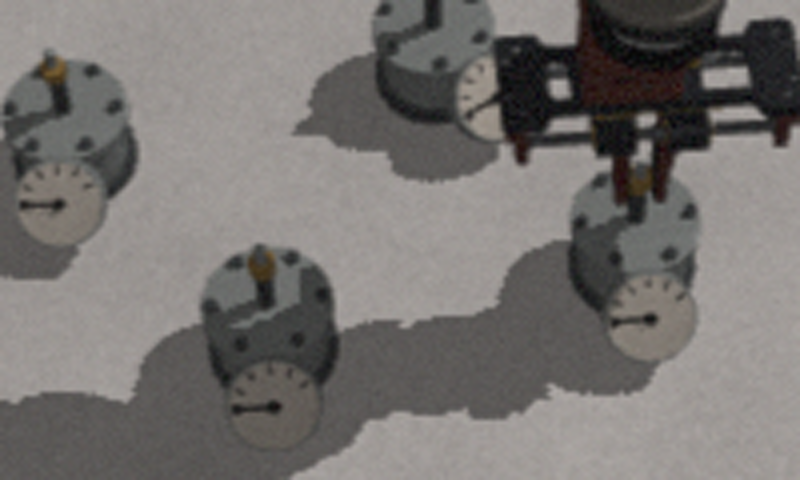

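Both P3 and P4 now read zero. I'll screw P4's nut down, overturning slightly until the cell turns with it.

Call:
send_rows(
  slide=[
    [0,-0.3,0],
    [0,-0.2,0],
    [0,0.02,0],
    [0,0.028,0],
    [0,0.028,0],
    [0,0.028,0],
    [0,0.028,0],
    [0,0.028,0],
    [0,0.028,0],
    [0,0.028,0],
    [0,0.028,0],
    [0,0.028,0],
    [0,0.028,0],
    [0,0.028,0],
    [0,0.028,0],
    [0,0.028,0],
    [0,0.028,0],
    [0,0.028,0],
    [0,0.028,0],
    [0,0.028,0],
  ],
  delta_rot=[
    [0,0,0],
    [0,0,0],
    [0,0.145,0],
    [0,0.145,0],
    [0,0.145,0],
    [0,0.145,0],
    [0,0.145,0],
    [0,0.145,0],
    [0,0.145,0],
    [0,0.145,0],
    [0,0.145,0],
    [0,0.145,0],
    [0,0.145,0],
    [0,0.145,0],
    [0,0.145,0],
    [0,0.145,0],
    [0,0.145,0],
    [0,0.145,0],
    [0,0.145,0],
    [0,0.145,0],
  ],
  gripper=[1,1,1,1,1,1,1,1,1,1,1,1,1,1,1,1,1,1,1,1],
)

```text
t: 18.2
ee_pos: [0.6283, 0.1276, 0.1077]
orientation: [-0.596, 0.598, -0.38, 0.378]
force: [-3.4, 3.0, 4.9]
opening: 0.015
```

```bash
python3 - <<'E'
from h import *
plan(.6310,.1285,.109,-65)
c=snap('wrist','w16.png')
E
```

```text
t 18.2 p [0.6283 0.1276 0.1077] yawdeg -64.9 open 0.015 F [-3.4  3.   4.9] j7 -1.55
slide cm [ 0.03 -0.13  0.28] rows 1.0
roty 0.002 rows 1.0
```

Call:
send_rows(
  slide=[
    [0,0,0],
    [0,0,0],
    [0,0,0],
    [0,0,0],
  ],
  delta_rot=[
    [0,0.1,0],
    [0,0.1,0],
    [0,0.1,0],
    [0,0,0],
  ],
  gripper=[1,1,1,1],
)

```text
t: 18.65
ee_pos: [0.6298, 0.1268, 0.1078]
orientation: [-0.534, 0.536, -0.462, 0.463]
force: [-0.0, 1.0, 1.2]
opening: 0.0145
```

```bash
python3 - <<'E'
from h import *
plan(.6310,.1285,.109,-65)
c=snap('wrist','w17.png')
a=cv2.imread('pics/w16.png');b=cv2.imread('pics/w17.png'); cv2.imwrite('pics/w17z.png',np.hstack([a[80:360,180:500],b[80:360,180:500]]))
E
```

```text
t 18.65 p [0.6298 0.1268 0.1078] yawdeg -81.7 open 0.0145 F [-0.   1.   1.2] j7 -1.8
slide cm [-0.15 -0.12  0.14] rows 1.0
roty -0.291 rows 2.0
```

View pics/w17z.png

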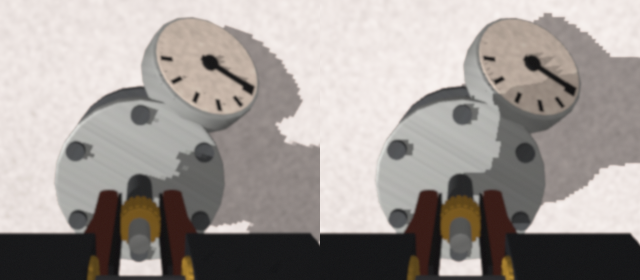

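The cell turned with the tool, so P4 is tight. Next I'll release and look at P2 for looseness.

Call:
send_rows(
  slide=[
    [0,0,0],
    [0,0,0],
    [0,-2,0],
    [0,-4,0],
    [0,-4,0],
    [0,0,0],
  ],
  delta_rot=[
    [0,0,0],
    [0,0,0],
    [0,0,0],
    [0,0,0],
    [0,0,0],
    [0,0,0],
  ],
  gripper=[3,5,5,5,5,5],
)

```text
t: 19.3
ee_pos: [0.6333, 0.1286, 0.214]
orientation: [0.538, -0.532, 0.46, -0.464]
force: [0.2, -0.1, 0.2]
opening: 0.05
```

```bash
python3 - <<'E'
from h import *
plan(.450,.027,.21,-82)
E
```

```text
t 19.3 p [0.6333 0.1286 0.214 ] yawdeg -81.7 open 0.05 F [ 0.2 -0.1  0.2] j7 -1.78
slide cm [  7.4    0.2  -19.61] rows 5.0
roty 0.006 rows 1.0
```

Call:
send_rows(
  slide=[
    [0.92,0,-2.45],
    [0.92,0,-2.45],
    [0.92,0,-2.45],
    [0.92,0,-2.45],
    [0.92,0,-2.45],
    [0.92,0,-2.45],
    [0.92,0,-2.45],
    [0.92,0,-2.45],
    [0,0,0],
    [0,0,0],
  ],
  delta_rot=[
    [0,0,0],
    [0,0,0],
    [0,0,0],
    [0,0,0],
    [0,0,0],
    [0,0,0],
    [0,0,0],
    [0,0,0],
    [0,0,0],
    [0,0,0],
  ],
  gripper=[5,5,5,5,5,5,5,5,5,5],
)

```text
t: 20.3
ee_pos: [0.4466, 0.0267, 0.2079]
orientation: [0.535, -0.535, 0.462, -0.463]
force: [1.1, -0.0, 0.5]
opening: 0.0499
```

```bash
python3 - <<'E'
from h import *
plan(.450,.027,.21,-82)
c=snap('wrist','w20.png')
im=cv2.imread('pics/w20.png'); cv2.imwrite('pics/w20z.png',cv2.resize(im[180:300,240:400],(800,600),interpolation=cv2.INTER_CUBIC))
E
```

```text
t 20.3 p [0.4466 0.0267 0.2079] yawdeg -81.7 open 0.0499 F [ 1.1 -0.   0.5] j7 -1.65
slide cm [ 0.02 -0.21  0.34] rows 1.0
roty 0.005 rows 1.0
```

View pics/w20.png

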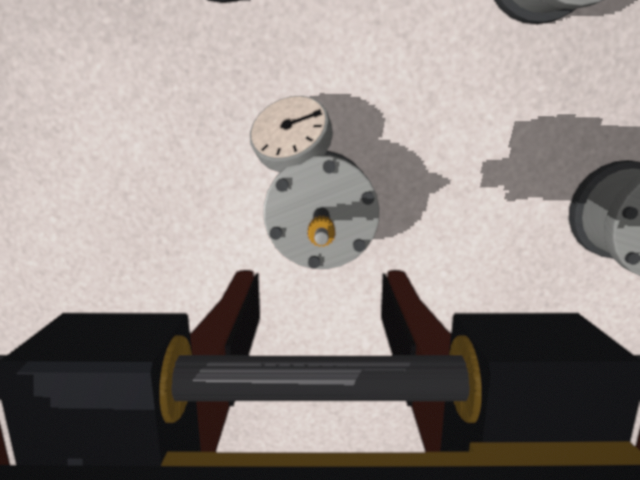

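View pics/w20z.png

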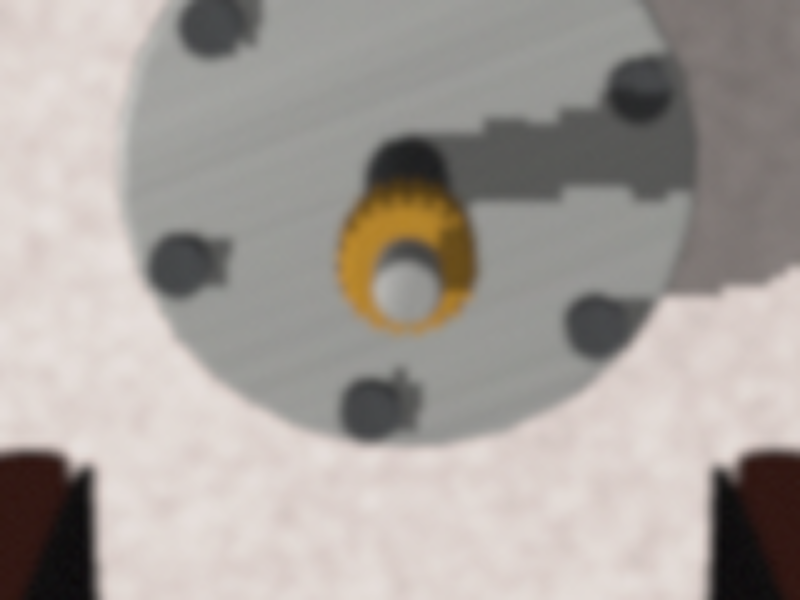

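```bash
python3 - <<'E'
from h import *
for f,u,v0 in(('w11',320.8,241),('w20',321.8,238)):
    c=load(f+'.npz'); hsv=cv2.cvtColor(c['pixels'],cv2.COLOR_RGB2HSV)
    print(f)
    for v in range(212,254): print(v,[tuple(hsv[v,x]) [1].item() for x in(317,319,321,323,325)],[c['pixels'][v,x].tolist() for x in (321,)])
E
```

```text
w11
212 [5, 13, 0, 15, 7] [[33, 33, 33]]
213 [6, 13, 0, 17, 8] [[33, 33, 33]]
214 [6, 19, 8, 9, 0] [[33, 33, 34]]
215 [6, 7, 7, 8, 9] [[35, 35, 34]]
216 [26, 53, 65, 59, 28] [[43, 38, 32]]
217 [84, 122, 130, 127, 94] [[59, 47, 29]]
218 [137, 166, 168, 168, 143] [[76, 57, 26]]
219 [171, 181, 185, 188, 177] [[87, 65, 24]]
220 [187, 192, 192, 187, 187] [[101, 73, 25]]
221 [193, 192, 191, 192, 192] [[120, 87, 30]]
222 [192, 195, 194, 191, 194] [[138, 100, 33]]
223 [192, 191, 196, 193, 192] [[156, 114, 36]]
224 [192, 193, 193, 192, 191] [[168, 122, 41]]
225 [195, 192, 192, 192, 194] [[171, 125, 42]]
226 [193, 193, 191, 194, 192] [[172, 126, 43]]
227 [192, 189, 188, 190, 194] [[167, 123, 44]]
228 [180, 168, 168, 182, 193] [[152, 114, 52]]
229 [146, 124, 125, 154, 184] [[122, 97, 62]]
230 [95, 61, 62, 102, 165] [[91, 81, 69]]
231 [43, 14, 13, 45, 133] [[76, 75, 72]]
232 [15, 6, 7, 14, 87] [[74, 74, 72]]
233 [5, 6, 7, 7, 41] [[76, 75, 74]]
234 [5, 5, 3, 6, 18] [[92, 92, 91]]
235 [4, 4, 6, 5, 13] [[123, 122, 120]]
236 [5, 5, 5, 6, 8] [[147, 146, 144]]
237 [5, 5, 3, 4, 7] [[156, 156, 154]]
238
[... 1678 characters left out ...]
[[155, 154, 152]]
237 [4, 5, 3, 5, 5] [[153, 153, 151]]
238 [6, 5, 3, 5, 5] [[153, 153, 151]]
239 [6, 5, 5, 5, 7] [[153, 152, 150]]
240 [9, 5, 3, 5, 7] [[152, 152, 150]]
241 [18, 5, 5, 5, 16] [[150, 150, 147]]
242 [39, 8, 7, 10, 39] [[150, 150, 146]]
243 [72, 29, 22, 32, 81] [[152, 147, 139]]
244 [105, 76, 58, 78, 112] [[155, 141, 120]]
245 [96, 111, 85, 111, 96] [[159, 139, 106]]
246 [56, 89, 66, 90, 54] [[159, 143, 118]]
247 [23, 44, 30, 45, 21] [[154, 148, 136]]
248 [7, 15, 10, 13, 7] [[153, 152, 147]]
249 [5, 7, 7, 7, 5] [[153, 154, 150]]
250 [3, 5, 5, 5, 5] [[153, 153, 150]]
251 [5, 3, 5, 3, 7] [[152, 152, 149]]
252 [5, 5, 5, 7, 5] [[148, 148, 145]]
253 [5, 6, 6, 7, 5] [[139, 139, 136]]
```

P2's pin shows only about 10.5 mm above its nut (4.5 px, against 6 px for P4's tight nut). So the nut is up about 3.5 mm, or 1.75 rad: P2 is empty with a loose nut. I'll turn the tool anticlockwise in the air first, then grip and screw down.

Call:
send_rows(
  slide=[
    [0,0,0],
    [0,0,0],
    [0,0,0],
    [0,0,0],
    [0,0,0],
    [0,0,0],
    [0,0,0],
    [0,0,0],
    [0,0,0],
    [0,0,0],
    [0,0,0],
    [0,0,0],
    [0,0,0],
    [0,0,0],
    [0,0,0],
    [0,0,0],
  ],
  delta_rot=[
    [0,-0.14,0],
    [0,-0.14,0],
    [0,-0.14,0],
    [0,-0.14,0],
    [0,-0.14,0],
    [0,-0.14,0],
    [0,-0.14,0],
    [0,-0.14,0],
    [0,-0.14,0],
    [0,-0.14,0],
    [0,-0.14,0],
    [0,-0.14,0],
    [0,-0.14,0],
    [0,-0.14,0],
    [0,0,0],
    [0,0,0],
  ],
  gripper=[5,5,5,5,5,5,5,5,5,5,5,5,5,5,5,5],
)

```text
t: 21.95
ee_pos: [0.4473, 0.0274, 0.2078]
orientation: [0.682, -0.682, -0.186, 0.185]
force: [0.7, 0.3, -0.1]
opening: 0.05
```

```bash
python3 - <<'E'
from h import *
c=load('w20.npz'); t=world(c,(321.6,238),z=.122); print(t)
plan(t[0],t[1],.111,33)
c=snap('wrist','w21.png'); print(proj(c,[[t[0],t[1],.122]]))
im=cv2.imread('pics/w21.png'); cv2.imwrite('pics/w21z.png',cv2.resize(im[180:300,240:400],(800,600),interpolation=cv2.INTER_CUBIC))
E
```

```text
[0.45046387 0.02545393 0.122     ]
t 21.95 p [0.4473 0.0274 0.2078] yawdeg 30.4 open 0.05 F [ 0.7  0.3 -0.1] j7 0.26
slide cm [ 0.18  9.68 -0.33] rows 2.0
roty -0.045 rows 1.0
[[324.66288578 249.7654296 ]]
```

View pics/w21z.png

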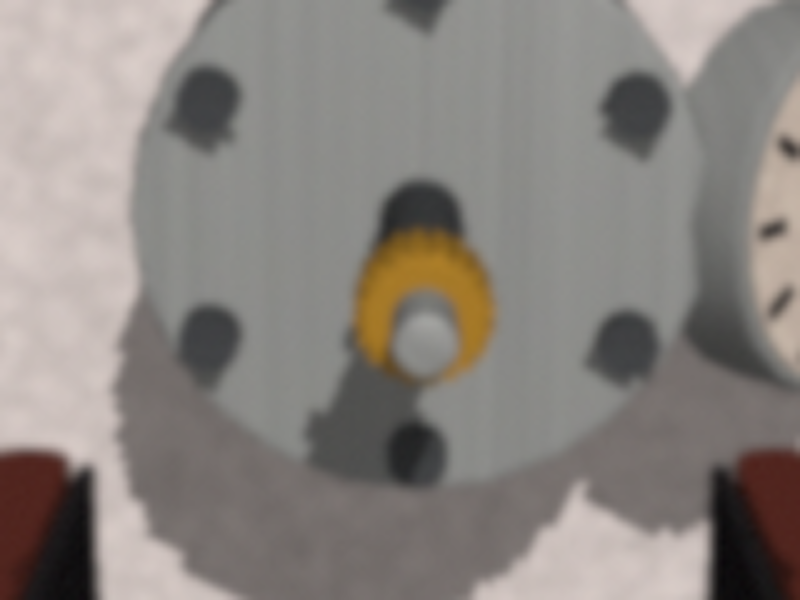

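Call:
send_rows(
  slide=[
    [0.18,3,-0.3],
    [0,3,0],
    [0,2,0],
    [0,1.5,0],
    [0,0,0],
    [0,0,0],
    [0,0,0],
  ],
  delta_rot=[
    [0,0,0],
    [0,0,0],
    [0,0,0],
    [0,0,0],
    [0,0,0],
    [0,0,0],
    [0,0,0],
  ],
  gripper=[5,5,5,5,5,5,5],
)

```text
t: 22.7
ee_pos: [0.4506, 0.0255, 0.1138]
orientation: [-0.682, 0.682, 0.187, -0.186]
force: [0.4, 0.0, -0.2]
opening: 0.0502
```

```bash
python3 - <<'E'
from h import *
plan(.4505,.0254,.111,33)
c=snap('wrist','w22.png'); print(proj(c,[[.4505,.0254,.122]]))
im=cv2.imread('pics/w22.png'); cv2.imwrite('pics/w22z.png',cv2.resize(im[240:360,240:400],(800,600),interpolation=cv2.INTER_CUBIC))
E
```

```text
t 22.7 p [0.4506 0.0255 0.1138] yawdeg 30.6 open 0.0502 F [ 0.4  0.  -0.2] j7 0.19
slide cm [-0.01  0.28 -0.01] rows 1.0
roty -0.043 rows 1.0
[[322.23755149 318.65970844]]
```

View pics/w22z.png

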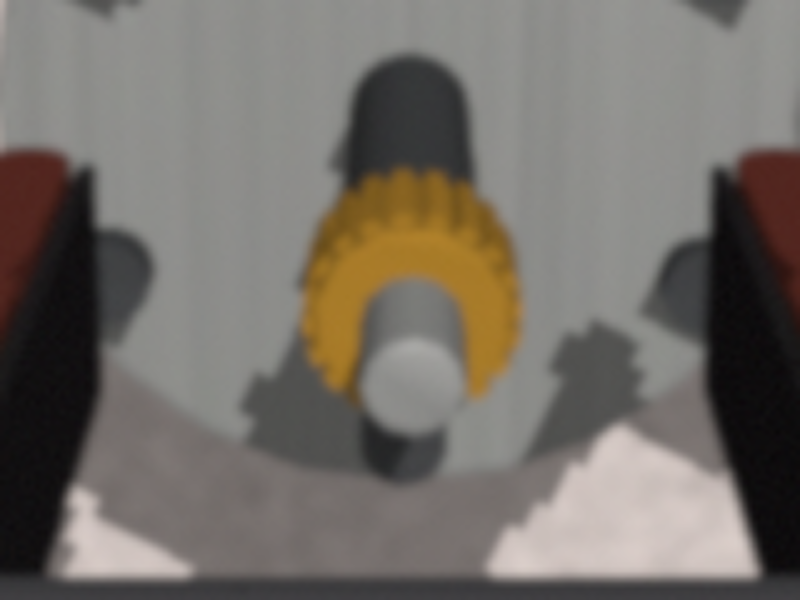

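Call:
send_rows(
  slide=[
    [0.08,0.25,0],
    [0,0,0],
    [0,0,0],
    [0,0,0],
    [0,0,0],
    [0,0,0],
  ],
  delta_rot=[
    [0,0,0],
    [0,0,0],
    [0,0,0],
    [0,0,0],
    [0,0,0],
    [0,0,0],
  ],
  gripper=[4,2.5,1.2,1.0,1.0,1.0],
)

```text
t: 23.35
ee_pos: [0.451, 0.026, 0.1106]
orientation: [0.682, -0.682, -0.187, 0.186]
force: [1.7, 1.0, -0.1]
opening: 0.0156
```

Call:
send_rows(
  slide=[
    [0,0.028,0],
    [0,0.028,0],
    [0,0.028,0],
    [0,0.028,0],
    [0,0.028,0],
    [0,0.028,0],
    [0,0.028,0],
    [0,0.028,0],
    [0,0.028,0],
    [0,0.028,0],
    [0,0,0],
  ],
  delta_rot=[
    [0,0.14,0],
    [0,0.14,0],
    [0,0.14,0],
    [0,0.14,0],
    [0,0.14,0],
    [0,0.14,0],
    [0,0.14,0],
    [0,0.14,0],
    [0,0.14,0],
    [0,0.14,0],
    [0,0,0],
  ],
  gripper=[1,1,1,1,1,1,1,1,1,1,1],
)

```text
t: 24.45
ee_pos: [0.4503, 0.026, 0.1077]
orientation: [-0.642, 0.642, -0.297, 0.297]
force: [-0.6, 1.0, 1.3]
opening: 0.0147
```

```bash
python3 - <<'E'
from h import *
plan(.4505,.0254,.109,33)
c=snap('wrist','w23.png')
E
```

```text
t 24.45 p [0.4503 0.026  0.1077] yawdeg -49.7 open 0.0147 F [-0.6  1.   1.3] j7 -1.07
slide cm [ 0.06 -0.13 -0.03] rows 1.0
roty -1.443 rows 10.0
```

Call:
send_rows(
  slide=[
    [0,0.028,0],
    [0,0.028,0],
    [0,0.028,0],
    [0,0,0],
    [0,0,0],
    [0,0,0],
  ],
  delta_rot=[
    [0,0.14,0],
    [0,0.14,0],
    [0,0.14,0],
    [0,0.14,0],
    [0,0.14,0],
    [0,0,0],
  ],
  gripper=[1,1,1,1,1,1],
)

```text
t: 25.1
ee_pos: [0.4513, 0.0258, 0.1075]
orientation: [0.502, -0.501, 0.498, -0.499]
force: [-0.0, -0.2, 6.0]
opening: 0.0149
```

```bash
python3 - <<'E'
from h import *
plan(.4505,.0254,.109,33)
c=snap('wrist','w24.png')
a=cv2.imread('pics/w23.png');b=cv2.imread('pics/w24.png'); cv2.imwrite('pics/w24z.png',np.hstack([a[80:400,140:500],b[80:400,140:500]]))
E
```

```text
t 25.1 p [0.4513 0.0258 0.1075] yawdeg -89.7 open 0.0149 F [-0.  -0.2  6. ] j7 -1.7
slide cm [ 0.04 -0.15 -0.08] rows 1.0
roty -2.141 rows 15.0
```

View pics/w24z.png

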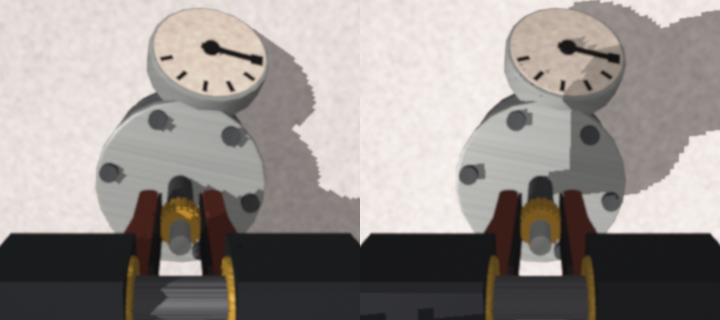

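The cell turned the last 40° with the tool, so P2's nut is on its stop. I'll release, then check P2's pin height and go to P1.

Call:
send_rows(
  slide=[
    [0,0,0],
    [0,0,0],
    [0,-2,0],
    [0,-4,0],
    [0,-4,0],
    [0,0,0],
    [0,0,0],
  ],
  delta_rot=[
    [0,0,0],
    [0,0,0],
    [0,0,0],
    [0,0,0],
    [0,0,0],
    [0,0,0],
    [0,0,0],
  ],
  gripper=[3,5,5,5,5,5,5],
)

```text
t: 25.85
ee_pos: [0.4507, 0.0257, 0.2072]
orientation: [0.502, -0.501, 0.498, -0.499]
force: [-0.6, 0.6, 0.2]
opening: 0.0501
```

```bash
python3 - <<'E'
from h import *
plan(.4825,-.2265,.21,-90)
c=snap('wrist','w25.png')
im=cv2.imread('pics/w25.png'); cv2.imwrite('pics/w25z.png',cv2.resize(im[180:300,240:400],(800,600),interpolation=cv2.INTER_CUBIC))
for v in range(214,254): print(v,c['pixels'][v,317:324:2].tolist())
E
```

```text
t 25.85 p [0.4507 0.0257 0.2072] yawdeg -89.7 open 0.0501 F [-0.6  0.6  0.2] j7 -1.73
slide cm [25.24 -0.28  3.04] rows 6.0
roty 0.006 rows 1.0
214 [[37, 37, 37], [32, 31, 32], [33, 33, 33], [34, 35, 36]]
215 [[33, 34, 34], [33, 34, 34], [31, 31, 31], [32, 33, 34]]
216 [[34, 35, 35], [32, 32, 33], [33, 33, 34], [33, 34, 34]]
217 [[35, 34, 35], [34, 33, 33], [34, 34, 33], [34, 33, 33]]
218 [[40, 36, 33], [42, 37, 33], [41, 37, 34], [39, 36, 32]]
219 [[53, 43, 32], [56, 45, 30], [54, 44, 30], [53, 44, 32]]
220 [[65, 51, 27], [70, 53, 26], [68, 52, 26], [66, 51, 28]]
221 [[79, 59, 26], [82, 61, 24], [80, 59, 24], [79, 58, 25]]
222 [[96, 70, 26], [101, 74, 27], [97, 71, 25], [98, 72, 26]]
223 [[116, 85, 29], [124, 91, 30], [119, 88, 31], [122, 89, 30]]
224 [[133, 97, 32], [140, 102, 33], [138, 100, 34], [138, 102, 35]]
225 [[154, 112, 39], [158, 116, 39], [157, 115, 39], [151, 111, 37]]
226 [[172, 125, 43], [172, 126, 41], [172, 127, 43], [166, 122, 40]]
227 [[177, 130, 42], [177, 131, 43], [177, 130, 43], [174, 128, 42]]
228 [[179, 131, 44], [177, 130, 43], [176, 129, 43], [175, 129, 44
[... 1050 characters left out ...]
55, 153], [151, 151, 149], [151, 150, 147]]
245 [[161, 161, 158], [154, 154, 151], [153, 153, 150], [153, 152, 149]]
246 [[159, 158, 155], [155, 154, 152], [154, 154, 151], [153, 152, 148]]
247 [[157, 156, 151], [155, 155, 152], [156, 154, 152], [152, 149, 144]]
248 [[159, 153, 142], [158, 155, 150], [156, 152, 146], [151, 145, 136]]
249 [[161, 150, 132], [159, 153, 144], [155, 148, 137], [151, 144, 130]]
250 [[161, 152, 137], [158, 152, 144], [155, 149, 138], [153, 148, 138]]
251 [[157, 154, 147], [156, 154, 149], [155, 153, 147], [153, 152, 147]]
252 [[154, 155, 151], [154, 155, 151], [155, 155, 152], [154, 154, 152]]
253 [[154, 155, 152], [154, 155, 152], [154, 155, 151], [155, 155, 153]]
```

View pics/w25z.png

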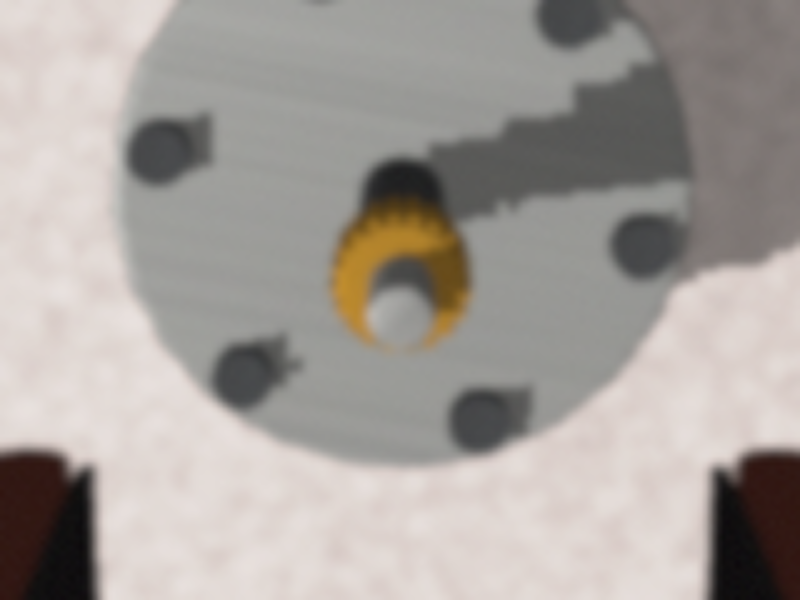

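P2 now shows 6 px of pin side, the same as a tight nut. Next is P1.

Call:
send_rows(
  slide=[
    [2.52,0,0.3],
    [2.52,0,0.3],
    [2.52,0,0.3],
    [2.52,0,0.3],
    [2.52,0,0.3],
    [2.52,0,0.3],
    [2.52,0,0.3],
    [2.52,0,0.3],
    [2.52,0,0.3],
    [2.52,0,0.3],
    [0,0,0],
    [0,0,0],
  ],
  delta_rot=[
    [0,0,0],
    [0,0,0],
    [0,0,0],
    [0,0,0],
    [0,0,0],
    [0,0,0],
    [0,0,0],
    [0,0,0],
    [0,0,0],
    [0,0,0],
    [0,0,0],
    [0,0,0],
  ],
  gripper=[5,5,5,5,5,5,5,5,5,5,5,5],
)

```text
t: 27.1
ee_pos: [0.4806, -0.2259, 0.2051]
orientation: [-0.5, 0.502, -0.5, 0.498]
force: [-0.2, 0.5, -0.6]
opening: 0.0501
```

```bash
python3 - <<'E'
from h import *
plan(.4825,-.2265,.21,-90)
c=snap('wrist','w26.png')
im=cv2.imread('pics/w26.png'); cv2.imwrite('pics/w26z.png',cv2.resize(im[180:300,240:400],(800,600),interpolation=cv2.INTER_CUBIC))
E
```

```text
t 27.1 p [ 0.4806 -0.2259  0.2051] yawdeg -89.8 open 0.0501 F [-0.2  0.5 -0.6] j7 -1.13
slide cm [ 0.06 -0.49  0.19] rows 1.0
roty 0.004 rows 1.0
```

View pics/w26.png

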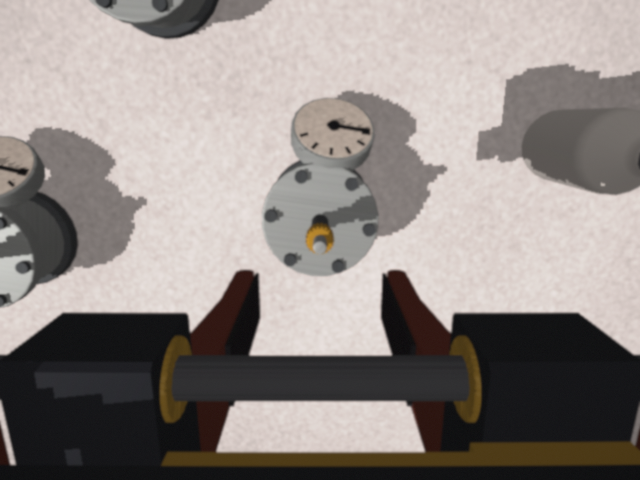

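View pics/w26z.png

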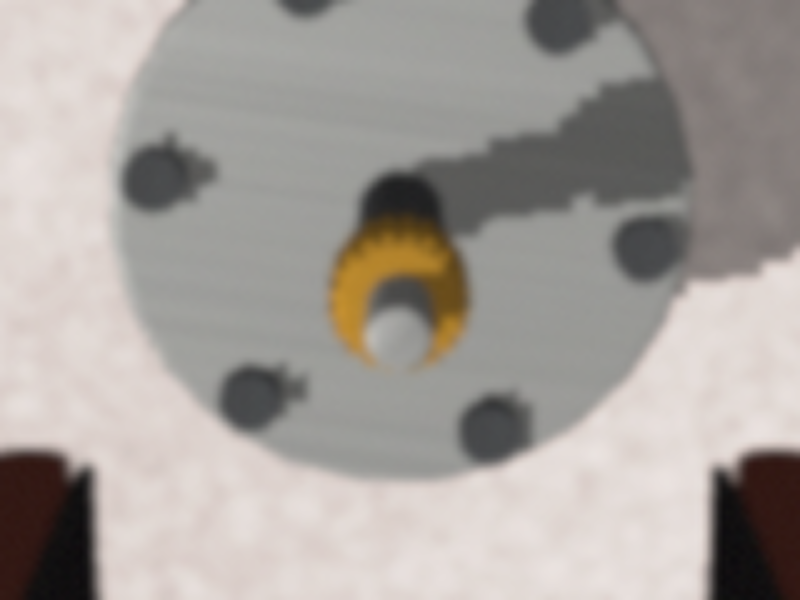

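P1 is empty and its nut is tight (full pin visible), so I'll leave it alone. Now a recheck of P3 and P4 from above.

Call:
send_rows(
  slide=[
    [-1.44,-0.05,2.1],
    [-1.44,-0.05,2.1],
    [-1.44,-0.05,2.1],
    [-1.44,-0.05,2.1],
    [-1.44,-0.05,2.1],
    [-1.44,-0.05,2.1],
    [-1.44,-0.05,2.1],
    [-1.44,-0.05,2.1],
    [0,0,0],
    [0,0,0],
  ],
  delta_rot=[
    [0,0,0],
    [0,0,0],
    [0,0,0],
    [0,0,0],
    [0,0,0],
    [0,0,0],
    [0,0,0],
    [0,0,0],
    [0,0,0],
    [0,0,0],
  ],
  gripper=[5,5,5,5,5,5,5,5,5,5],
)

```text
t: 28.15
ee_pos: [0.6486, -0.1084, 0.2099]
orientation: [-0.502, 0.502, -0.499, 0.498]
force: [0.2, -0.7, 0.1]
opening: 0.0499
```

```bash
python3 - <<'E'
from h import *
snap('wrist','w27.png')
E
```

Call:
send_rows(
  slide=[
    [-2.4,0,-0.2],
    [-2.4,0,-0.2],
    [-2.4,0,-0.2],
    [-2.4,0,-0.2],
    [-2.4,0,-0.2],
    [-2.4,0,-0.2],
    [-2.4,0,-0.2],
    [-2.4,0,-0.2],
    [-2.4,0,-0.2],
    [-2.4,0,-0.2],
    [0,0,0],
    [0,0,0],
  ],
  delta_rot=[
    [0,0,0],
    [0,0,0],
    [0,0,0],
    [0,0,0],
    [0,0,0],
    [0,0,0],
    [0,0,0],
    [0,0,0],
    [0,0,0],
    [0,0,0],
    [0,0,0],
    [0,0,0],
  ],
  gripper=[5,5,5,5,5,5,5,5,5,5,5,5],
)

```text
t: 29.4
ee_pos: [0.6274, 0.1288, 0.2108]
orientation: [-0.501, 0.501, -0.499, 0.499]
force: [0.2, 0.1, -0.3]
opening: 0.0505
```

```bash
python3 - <<'E'
from h import *
snap('wrist','w28.png')
a=[cv2.resize(cv2.imread(f'pics/w{i}.png')[80:300,230:420],(400,463),interpolation=cv2.INTER_CUBIC) for i in(27,28)]
cv2.imwrite('pics/w28z.png',np.hstack(a)); plan(.5,-.35,.4)
E
```

```text
t 29.45 p [0.6277 0.1278 0.2109] yawdeg -89.8 open 0.0499 F [ 0.7 -0.4  0.3] j7 -1.77
slide cm [ 47.76 -18.86 -12.92] rows 11.0
```

View pics/w28z.png

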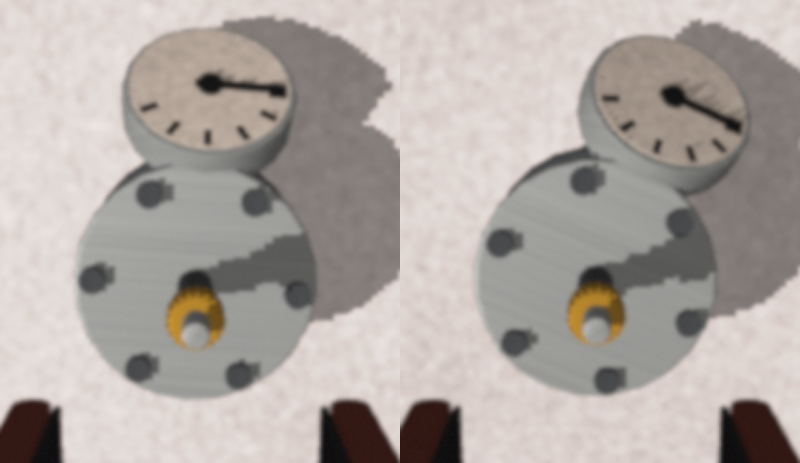

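P3 and P4 both read zero with tight nuts. I'll retreat and take a final overview.

Call:
send_rows(
  slide=[
    [0,-3,0],
    [0,-3,0],
    [0,-2,0],
    [-3,0,-1],
    [-3,0,-1],
    [-3,0,-1],
    [-3,0,-1],
    [-3,0,-1],
    [-3,0,-1],
    [0,0,0],
    [0,0,0],
  ],
  delta_rot=[
    [0,0,0],
    [0,0,0],
    [0,0,0],
    [0,0,0],
    [0,0,0],
    [0,0,0],
    [0,0,0],
    [0,0,0],
    [0,0,0],
    [0,0,0],
    [0,0,0],
  ],
  gripper=[5,5,5,5,5,5,5,5,5,5,5],
)

```text
t: 30.55
ee_pos: [0.5675, 0.308, 0.2907]
orientation: [-0.501, 0.501, -0.499, 0.499]
force: [-0.0, -1.3, -0.5]
opening: 0.05
```

```bash
python3 - <<'E'
from h import *
snap('top','t30.png'); snap('scene','s30.png'); print(st()[1])
a=cv2.imread('pics/s30.png'); b=cv2.imread('pics/t30.png')
cv2.imwrite('pics/f30.png',np.hstack([cv2.resize(a[150:330,110:390],(400,257),interpolation=cv2.INTER_CUBIC),b[130:387,120:520]]))
E
```

```text
[0.56825461 0.30661592 0.29086562]
```

View pics/f30.png

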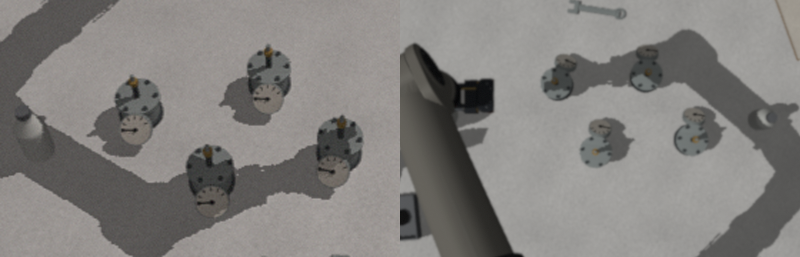

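```bash
python3 -c "
from bench import workorder
print(workorder.close_job())"
```

```text
the job is handed in; nothing more can be done
None
```

The job is handed in at about 30.6 s of the 210 s allowed. There were four cells on the table, and all of them now read zero with their nuts screwed down.

- **Pressurised cells, at (0.650, -0.111) and (0.631, 0.128):** I unscrewed each nut about 2.6 rad. I then pressed the tip down about 4–5 mm by pushing on the gripped nut until the gauge read zero. I screwed each nut back until the cell turned with it at the stop.
- **Empty cell with a loose nut, at (0.450, 0.025):** its nut stood roughly 1.5–1.75 rad up. I only screwed it down, until the cell turned with it.
- **Empty, tight cell, at (0.481, -0.226):** I looked at it but did not touch it.

**Last checks:** in the close-up wrist pictures all four needles were on the zero mark. The length of pin showing above each nut matched a tight nut. The final overviews showed all four cells upright where I left them and the bottle upright. The arm is clear of everything.

The arm hid the jug in the last top picture and the final scene crop did not include it, so I did not look at it again. The arm was never near it. No check failed. Measured tool positions wandered by 1–3 mm, so I centred each grip using the wrist pictures as well.

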